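Load and start the battery charging station

ROBOT

A 6-joint arm with a two-finger parallel gripper is mounted at the origin on the work surface; the furniture and walls round the work are solid. World frame = base frame: x ahead of the robot, y to its left, z up, the work surface at z = 0. Lengths are in m, angles in degrees, forces in N, time in s.
With the tool pointing down it reaches from about 0.35 to 0.875 m from the base axis. Payload 4.2 kg.
Tool frame: the origin (TCP) lies on the centre line of the jaws, within the pads' length; the fingertips stand 11 mm ahead of it and the grasp point (between the pads) lies 8 mm behind it; z points along the fingers, y is the line along which they close (so a half turn about z gives the same grasp; the last joint's range is limited). The gripper opens to 87 mm and grips with 3 to 60 N. Pads are 19 mm wide; open, the fingers measure 117 mm over their backs; the gripper's body (75 mm by 190 mm) begins 51 mm behind the grasp point.
Start: joints at [90.333, 22.042, 0.453, 0, -68.411, -14.817], TCP at [0.156, 0.605, 0.234] pointing down, gripper open.
Joint ranges: [-179.83, 179.83], [-69.29, 118.12], [-61.27, 80.66], [-181.25, 117.63], [-171.15, -9.14], [-177.46, 177.46]. Speed limits (degrees/s): [159.86, 159.86, 180, 180, 180, 180].

INTERFACE

Orientations are given as a 3x3 rotation matrix whose columns are the frame's x, y, z axes.
In Python, from station import r gives the robot as it stands.
- The arm moves only by the tool servo_tool, never from a script. Its argument "commands" is a list that holds one entry, the list of rows, each a list of 7 numbers: the closure, from 0 (fully open) to 1 (shut), then the shift along the tool's x, y, z in mm, then the turn, a rotation vector about the tool's x, y, z in rad. In form: [[[claw, x, y, z, ax, ay, az], ...]]. A call has exactly 5 rows; each row is the pose to reach, as a shift and turn from the pose commanded when the call began, along the tool's axes at that moment; what a row does not reach only later rows make up. A row lasts 1/10 s, in which the tool goes at most 50 mm and 8.59 degrees, less where a joint would pass 70% of its speed; a pose out of reach is approached as far as the arm can. A call with a gripper value outside its range is refused whole. The fingers move at their own pace and stop on an object; the grip force is fixed at half the most. Time passes only in rows, so rows that repeat a pose let the fingers close, or fill a call up. It gives the time, the measured TCP pose, the force, the opening and the grip force at its end, in the units of the state.
- r.sense(): the state, without advancing time (a new reading comes with each control period).
- r.capture(name): name is "scene" or "side" or "wrist"; returns a dict with "pixels" (480x640x3 uint8, red, green, blue), "camera_matrix" (3x3 intrinsics, pixels), "R" (3x3) and "t" (3): a world point X has camera coordinates R X + t. Camera axes: x right, y down, z forward; pixel columns grow to the right and rows downward; lengths in m; the calibration is good to about 2 mm. A picture is of the moment at which its call begins. There is no depth.
- r.finish_job(): hands the job in; it is judged then, once.
The state is a dict: "time_s": time; "joints": joint angles; "joint_velocities": joint speeds; "effort": joint torques, N m; "tcp_pos": TCP position; "ee_rot": TCP orientation; "wrist_force": force on the tool from outside, world axes, zero at the start; "moment": the same for the moment, N m; "gripper_width": opening from 0.0 (shut) to 1.0 (fully open); "gripper_force": force on a finger pad.
Only numpy, scipy, OpenCV 4.12 (cv2) and the standard library are available. Lean on these libraries where they do the work, as an engineer would, in place of code of your own. Each camera call takes 0.05 s, during which the arm holds its last target. There are 200 camera calls.

TASK

Take the charged battery pack (green band) out of the charging station and stand it upright on the green mat, and plug every flat pack (orange band) upright and fully home into a socket of the station, any socket, one pack in each. Then fold the two-leaf retaining gate over them: the aluminium inner leaf home against its stop first, while the yellow outer leaf is still swung open, and then the yellow outer leaf home too. Last of all turn the dial until its white pointer stands at the red mark; do not disturb the dye bottles or the tape measure.

Things in the scene. Friction and masses are not known exactly. Their poses are not given: they have to be found in the camera images.
- station: Fixed charging station: grey dock 110 (x) by 250 (y) by 45 mm tall, three sockets in a row at y = 53, 0, -53 mm; at its -y end a dial housing 110 by 90, 85 mm tall, centred at y = -170. Origin: centre of the dock's underside; x away from its front (which faces the robot), y left, z up. Hinge post at y = +105 mm; 8 mm stop pin at x = -16, y = -99, up to 95 mm above the table.
- socket_1 (a point): Left socket: rectangular hole 50.5 mm along x by 40.5 mm along y, 30 mm deep (1.25 mm spare on each side of a pack), open upwards. This point is the centre of its mouth, at the dock's top, 45 mm above the table; x points away from the station's front, y along the row of sockets, z up. A fully seated pack's centre is at this point; 30 mm of it stand out.
- socket_2 (a point): Middle socket: rectangular hole 50.5 mm along x by 40.5 mm along y, 30 mm deep (1.25 mm spare on each side of a pack), open upwards. This point is the centre of its mouth, at the dock's top, 45 mm above the table; x points away from the station's front, y along the row of sockets, z up. A fully seated pack's centre is at this point; 30 mm of it stand out.
- socket_3 (a point): Right socket: rectangular hole 50.5 mm along x by 40.5 mm along y, 30 mm deep (1.25 mm spare on each side of a pack), open upwards. This point is the centre of its mouth, at the dock's top, 45 mm above the table; x points away from the station's front, y along the row of sockets, z up. A fully seated pack's centre is at this point; 30 mm of it stand out.
- pack_1_mid (a point): Flat battery pack: black upright block, orange band near its top and orange patch on top; 48 mm along x, 38 mm along y, 60 mm tall, 0.25 kg, heaviest at the foot; its lowest 6 mm are bevelled by 2 mm on every side. Stands upright on the table at the start. This point is its centre, 30 mm above its foot; z up out of its top. Fits either way round (half a turn). Not every pack is present every time.
- pack_2_mid (a point): Flat battery pack: black upright block, orange band near its top and orange patch on top; 48 mm along x, 38 mm along y, 60 mm tall, 0.25 kg, heaviest at the foot; its lowest 6 mm are bevelled by 2 mm on every side. Stands upright on the table at the start. This point is its centre, 30 mm above its foot; z up out of its top. Fits either way round (half a turn). Not every pack is present every time.
- pack_3_mid (a point): Flat battery pack: black upright block, orange band near its top and orange patch on top; 48 mm along x, 38 mm along y, 60 mm tall, 0.25 kg, heaviest at the foot; its lowest 6 mm are bevelled by 2 mm on every side. Stands upright on the table at the start. This point is its centre, 30 mm above its foot; z up out of its top. Fits either way round (half a turn). Not every pack is present every time.
- charged_pack_mid (a point): Charged battery pack: same size as the flat ones (48 by 38 by 60 mm, 0.25 kg) but with a green band and a green patch on top. It starts fully seated in the middle socket. This point is its centre, 30 mm above its foot.
- mat_top (a point): Centre of the top of the green mat, 90 by 90 mm and 3 mm thick, fixed to the table; the charged pack shall stand on it.
- inner_leaf (a joint): Angle of the inner gate leaf (aluminium bar, 18 mm wide, 105 mm between hinges, underside 82 mm above the table, 7 mm over seated packs) about the hinge post. 0 = home at its stop, pointing along the station's -y over the sockets; grows counterclockwise from above as it opens to the back. Range 0 to 2.4 rad, starts at 1.5 to 2.0. Stays where left (friction 0.15 N m).
- outer_leaf (a joint): Angle of the yellow outer gate leaf (bar 18 mm wide, 105 mm long, underside 92.5 mm above the table) relative to the inner leaf, about the hinge at the inner leaf's end. 0 = home at its stop, in line with the inner leaf; grows counterclockwise from above as it opens. Range 0 to 1.6 rad, starts at 0.7 to 1.1. Stays where left (friction 0.06 N m).
- inner_hinge (a point): Upright hinge axis of the inner leaf, 86.5 mm above the table. Fixed in the station at x = 0, y = +105 mm.
- outer_hinge (a point): Upright hinge axis of the outer leaf at the inner leaf's far end, 97 mm above the table; over the middle socket when the inner leaf is home.
- inner_peg (a point): Middle of the black round peg, 16 mm thick and 32 mm tall, that stands up on the inner leaf 70 mm from its hinge axis; this point is 107 mm above the table, the peg spans 91 to 123 mm. Grip it or push it to swing the leaf.
- outer_peg (a point): Middle of the black round peg, 16 mm thick and 32 mm tall, that stands up on the outer leaf 80 mm from its hinge axis; this point is 117.5 mm above the table, the peg spans 101.5 to 133.5 mm.
- dial (a joint): Angle of the dial, clockwise seen from above. 0 = white pointer towards the station's front (-x); it points left (+y) at 1.57. White ticks stand every 0.3 rad from 0 to 3.6, the wide red mark at 2.1 rad. Range 0 to 3.9, starts at 0.3 to 1.3; stays where it is left (friction 0.03 N m).
- dial_grip (a point): Point on the dial's upright axis at the height to grip, 119 mm above the table, at x = 0, y = -170 mm of the station. The dial is a bar 46 mm long, 14 mm thick, spanning 97 to 129 mm above the table, on a round skirt 52 mm across and 12 mm tall. The bar lies along this point's x axis; the white pointer is at its -x end.
- dye_red: Bystander: dye bottle with red cap, 41 mm thick, 93 mm tall; origin at the centre of its underside. Leave alone.
- dye_yellow: Bystander: dye bottle with yellow cap, 41 mm thick, 93 mm tall; origin at the centre of its underside. Leave alone.
- tape_measure: Bystander: yellow tape measure, 65 by 73 by 35 mm; origin at the centre of its underside. Leave alone.
Mind the look-alikes: they are no part of the job. Leave any purple look-alike of the part that bears charged_pack_mid alone.

How it is judged:
By the outcome, as a careful person would: the job done as asked, in the order asked, and still so for the second after the job is handed in, with the robot touching nothing.
Of pack_1, pack_2, pack_3 only 2 to 3 are there at a start; the rules pass over those that are not, and their reading is None.
At some moment in a run one of pack_1, pack_2, pack_3 may be knocked a few centimetres aside while the robot is not near it.
It also fails if it takes over 210 s, if anything falls off the work surface, if the arm or the gripper's body presses on something with over 40 N, if the wrist force passes 120 N, or if a joint passes its speed limit or range.

## Working session

There is one attempt and no reset: what is moved stays moved. The work goes in short steps, Python scripts to look and compute and a tool call to move; the robot and the scene stay as the last step left them, time stands still between calls to the robot, and variables do not carry over. Pictures are saved under pics/ and viewed, at most 18 in all, crops included, and the job is handed in when it is done.

Besides the shell and the picture viewer there is one more tool, called after "Emit:" as name(argument=value, ...) on one line, values as JSON. servo_tool: Moves the arm, as the interface text tells. Its arguments: {"type":"object","properties":{"commands":{"type":"array","items":{"type":"array","items":{"type":"array","items":{"type":"number"}}}}},"required":["commands"]}

```bash
mkdir -p pics; ls; python3 - <<'E'
from station import r
import cv2
s=r.sense(); print({k:(s[k]) for k in ('time_s','tcp_pos','ee_rot','gripper_width')})
for n in ('scene','side'):
    c=r.capture(n); cv2.imwrite(f'pics/{n}0.png',c['pixels'][...,::-1]); print(n,c['camera_matrix'],c['R'],c['t'])
E
```

```text
pics
{'time_s': 0.0, 'tcp_pos': array([0.15617398, 0.60457485, 0.23245515]), 'ee_rot': array([[ 9.68165674e-01, -2.50309816e-01, -4.72950819e-04],
       [-2.50310251e-01, -9.68163317e-01, -2.13786788e-03],
       [ 7.72356828e-05,  2.18819473e-03, -9.99997603e-01]]), 'gripper_width': 0.9986027868620139}
scene [[490.7107834    0.         321.47892695]
 [  0.         490.7107834  238.40717117]
 [  0.           0.           1.        ]] [[-0.57051961 -0.82122735  0.00964456]
 [-0.6268627   0.42784429 -0.651147  ]
 [ 0.53061335 -0.37753795 -0.75889035]] [0.20748132 0.3313974  1.33407542]
side [[603.13526521   0.         324.50709959]
 [  0.         603.13526521 231.59586747]
 [  0.           0.           1.        ]] [[-0.98787032 -0.15508305 -0.00784113]
 [-0.09121382  0.62041147 -0.7789542 ]
 [ 0.12566732 -0.76879052 -0.62703179]] [0.395976   0.14977375 1.52820884]
```

View pics/scene0.png

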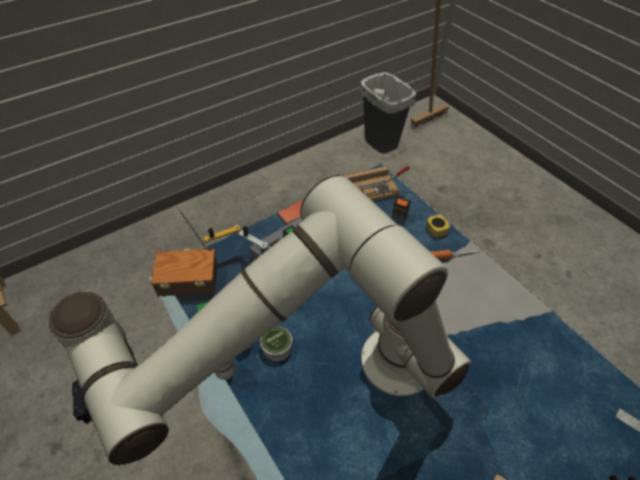

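View pics/side0.png

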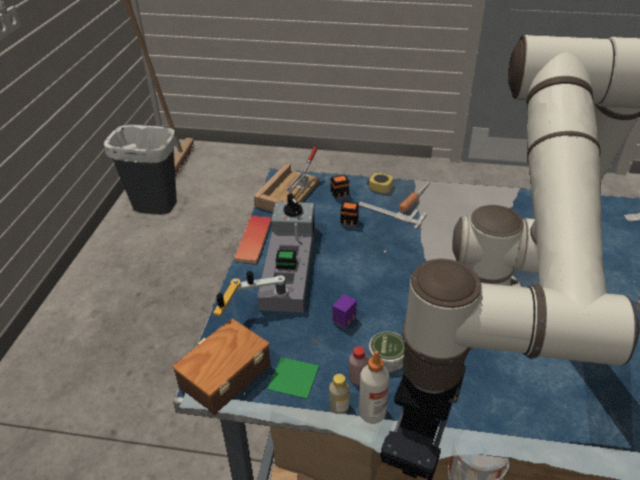

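Side view: dock at about (288,260) with the green-band pack at (286,257). The dial is at (293,208), the gate leaves at (262,283) and (228,296), and the mat at (293,377). Orange-band packs stand at (341,185) and (349,212). The purple block at (344,310) is the look-alike. The scene view is mostly blocked by the arm.

```bash
cat > h.py <<'E'
import numpy as np, cv2
from station import r
def px2w(c,u,v,z):
    d=c['R'].T@np.linalg.inv(c['camera_matrix'])@[u,v,1]; o=-c['R'].T@c['t']
    return o+d*(z-o[2])/d[2]
def w2px(c,X):
    p=c['camera_matrix']@(c['R']@np.asarray(X,float)+c['t']); return p[:2]/p[2]
HSV={'orange':((3,150,90),(18,255,255)),'green':((50,120,60),(75,255,255)),'purple':((125,100,40),(160,255,255)),'yellow':((18,140,120),(32,255,255)),'red':((0,150,80),(3,255,255)),'dyered':((172,120,80),(180,255,255))}
def blobs(c,col,amin=15):
    m=cv2.inRange(cv2.cvtColor(c['pixels'],cv2.COLOR_RGB2HSV),*HSV[col])
    n,l,s,ce=cv2.connectedComponentsWithStats(m)
    return [(ce[i].round(1),s[i],l==i) for i in range(1,n) if s[i][4]>=amin]
def save(c,name,box=None,k=1):
    p=c['pixels'] if box is None else c['pixels'][box[1]:box[3],box[0]:box[2]]
    cv2.imwrite('pics/'+name,cv2.resize(p[...,::-1],None,fx=k,fy=k,interpolation=cv2.INTER_CUBIC))
E
python3 - <<'E'
from h import *
np.set_printoptions(precision=3,suppress=True)
c=r.capture('side')
for col in HSV:
    for b in blobs(c,col): print(col,b[0],b[1],px2w(c,*b[0],.06)[:2],px2w(c,*b[0],0)[:2])
save(c,'side1.png',(190,150,440,430),2)
for n,u,v,z in [('dock near-left',262,306,.045),('near-right',305,308,.045),('dial axis',293,200,.129),('peg outer',222,298,.117),('peg inner',250,275,.107),('hinge',281,283,.0865)]: print(n,px2w(c,u,v,z))
E
```

```text
orange [339.5 178.5] [334 176  12   6  58] [ 0.412 -0.364] [ 0.423 -0.453]
orange [349.2 205.4] [343 202  14   7  74] [ 0.366 -0.232] [ 0.375 -0.313]
orange [255.4 232. ] [244 223  24  20 284] [ 0.601 -0.076] [ 0.624 -0.148]
orange [219.7 356.9] [ 174  320   94   76 3469] [0.573 0.351] [0.594 0.304]
orange [375.2 362.4] [368 351  15  20 181] [0.242 0.316] [0.244 0.267]
green [285.2 254.3] [278 251  15   8  93] [0.502 0.002] [ 0.52  -0.065]
green [293.2 377.4] [ 268  358   51   40 1389] [0.406 0.38 ] [0.418 0.335]
purple [343.8 309.7] [332 294  25  33 566] [0.328 0.174] [0.335 0.117]
yellow [230.1 291.1] [223 280  17  25 154] [0.606 0.153] [0.629 0.095]
yellow [217.7 310.5] [214 306   8   9  49] [0.617 0.22 ] [0.641 0.165]
yellow [338.4 379.2] [334 375  10   9  76] [0.313 0.371] [0.319 0.325]
red [312.5 152.8] [309 147   8  13  36] [ 0.518 -0.498] [ 0.536 -0.595]
red [259.4 222.2] [249 217  21  13 191] [ 0.6   -0.119] [ 0.623 -0.194]
red [358.3 352.6] [354 347  10  12  91] [0.28  0.295] [0.284 0.245]
dock near-left [0.523 0.176 0.045]
near-right [0.421 0.168 0.045]
dial axis [ 0.508 -0.142  0.129]
peg outer [0.596 0.233 0.117]
peg inner [0.556 0.14  0.107]
hinge [0.483 0.135 0.087]
```

View pics/side1.png

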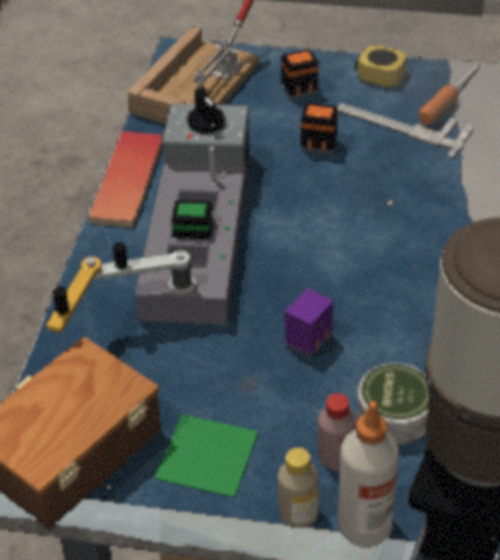

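```bash
cat >> h.py <<'E'
from scipy.spatial.transform import Rotation as Ro
np.set_printoptions(precision=3,suppress=True)
def Rdown(phi):  # phi: world angle (rad) of tool x, tool pointing down
    c,s=np.cos(phi),np.sin(phi); return np.array([[c,s,0],[s,-c,0],[0,0,-1.]])
def plan(*tg):   # targets (x,y,z,phi): print shifts per call
    s=r.sense(); p=s['tcp_pos']; R=s['ee_rot']
    for x,y,z,phi in tg:
        q=np.array([x,y,z]); Q=Rdown(phi); d=q-p; rv=Ro.from_matrix(R.T@Q).as_rotvec()
        n=int(np.ceil(max(np.linalg.norm(d)/.24,np.linalg.norm(rv)/.72,1)))
        for i in range(n):
            R2=R@Ro.from_rotvec(rv/n).as_matrix()
            print((R.T@d/n*1000).round(1),(rv/n).round(3)); R=R2
        p,R=q,Q
E
python3 -c "
from h import *
plan((.30,.30,.33,-.9),(.47,.02,.33,-1.48))"
```

```text
[107.7 129.6 -48.4] [ 0.001 -0.     0.324]
[143.3  88.6 -48.5] [ 0.001 -0.     0.324]
[162.5  20.4   0. ] [0.   0.   0.29]
[161.6 -26.9   0. ] [0.   0.   0.29]
```

Emit:
servo_tool(commands=[[[0, 108, 130, -49, 0, 0, 0.324], [0, 108, 130, -49, 0, 0, 0.324], [0, 108, 130, -49, 0, 0, 0.324], [0, 108, 130, -49, 0, 0, 0.324], [0, 108, 130, -49, 0, 0, 0.324]]])

```text
time_s: 0.65
tcp_pos: [0.2294, 0.45, 0.2844]
ee_rot: [[0.837, -0.547, 0.001], [-0.547, -0.837, 0.003], [-0.001, -0.003, -1.0]]
wrist_force: [-0.7, 1.1, 0.4]
gripper_width: 1.004
gripper_force: 0.0
```

Emit:
servo_tool(commands=[[[0, 143, 89, -49, 0, 0, 0.324], [0, 143, 89, -49, 0, 0, 0.324], [0, 143, 89, -49, 0, 0, 0.324], [0, 143, 89, -49, 0, 0, 0.324], [0, 143, 89, -49, 0, 0, 0.324]]])

```text
time_s: 1.15
tcp_pos: [0.3005, 0.2983, 0.3328]
ee_rot: [[0.619, -0.786, 0.001], [-0.786, -0.619, 0.002], [-0.001, -0.002, -1.0]]
wrist_force: [-0.1, -0.6, 0.4]
gripper_width: 1.001
gripper_force: 0.0
```

Emit:
servo_tool(commands=[[[0, 162, 20, 0, 0, 0, 0.29], [0, 162, 20, 0, 0, 0, 0.29], [0, 162, 20, 0, 0, 0, 0.29], [0, 162, 20, 0, 0, 0, 0.29], [0, 162, 20, 0, 0, 0, 0.29]]])

```text
time_s: 1.65
tcp_pos: [0.3853, 0.1597, 0.3307]
ee_rot: [[0.368, -0.93, -0.001], [-0.93, -0.368, -0.001], [0.0, 0.002, -1.0]]
wrist_force: [-0.4, 0.6, -0.1]
gripper_width: 0.999
gripper_force: 0.0
```

Emit:
servo_tool(commands=[[[0, 162, -27, 0, 0, 0, 0.29], [0, 162, -27, 0, 0, 0, 0.29], [0, 162, -27, 0, 0, 0, 0.29], [0, 162, -27, 0, 0, 0, 0.29], [0, 162, -27, 0, 0, 0, 0.29]]])

```text
time_s: 2.15
tcp_pos: [0.4708, 0.0198, 0.3302]
ee_rot: [[0.088, -0.996, -0.002], [-0.996, -0.088, -0.001], [0.0, 0.002, -1.0]]
wrist_force: [0.4, 0.6, -0.8]
gripper_width: 1.001
gripper_force: 0.0
```

```bash
python3 - <<'E'
from h import *
s=r.sense();print(s['tcp_pos'],s['ee_rot'],s['joints'])
for n in ('wrist','side','scene'):
    c=r.capture(n); save(c,n+'2.png'); print(n,-c['R'].T@c['t'],c['camera_matrix'][0,0])
    for col in ('orange','green','purple'):
        for b in blobs(c,col): print(col,b[0],b[1],px2w(c,*b[0],.06)[:2])
    if n=='wrist': print(c['R'])
E
```

```text
[0.471 0.02  0.33 ] [[ 0.088 -0.996 -0.002]
 [-0.996 -0.088 -0.001]
 [ 0.     0.002 -1.   ]] [ 22.226   3.439 -10.097  -0.018 -76.593 -17.179]
wrist [ 0.477 -0.054  0.482] 404.89894468351474
orange [221.9   7.8] [221   0   2  17  18] [ 0.58  -0.152]
orange [222.  37.] [222  29   1  17  17] [ 0.579 -0.128]
orange [228.7 403.6] [197 387  70  29 540] [0.563 0.279]
green [337.7 147.1] [336 145   5   5  18] [ 0.46  -0.036]
green [295.8 181.5] [274 181  45   2  89] [0.5   0.003]
green [294.5 202. ] [278 191  34  23 781] [0.5   0.024]
green [337.1 197.3] [335 195   5   5  18] [0.455 0.015]
green [336.7 244.3] [335 243   5   4  15] [0.451 0.067]
green [335.5 394.3] [313 387  61  12 409] [0.434 0.255]
purple [415.2 308.2] [401 285  25  39 550] [0.355 0.134]
[[-0.996 -0.087  0.002]
 [-0.084  0.959  0.27 ]
 [-0.025  0.269 -0.963]]
side [0.213 1.143 1.078] 603.1352652127728
orange [339.5 178.5] [334 176  12   6  58] [ 0.412 -0.364]
orange [349.4 205.4] [343 202  14   7  76] [ 0.365 -0.232]
orange [347.7 213.1] [341 212  15   3  21] [ 0.365 -0.196]
orange [255.3 231.3] [244 222  24  20 271] [ 0.602 -0.079]
orange [219.7 357. ] [ 174  320   94   77 3461] [0.573 0.351]
orange [375.3 362.3] [369 350  14  21 180] [0.242 0.316]
orange [372.1 395.6] [370 394   6   5  17] [0.241 0.401]
green [285.4 254.4] [278 251  15   8  91] [0.502 0.002]
green [293.1 377.4] [ 268  358   51   40 1390] [0.406 0.38 ]
purple [343.8 310.1] [332 295  24  32 549] [0.328 0.175]
scene [-0.382  0.532  1.226] 490.71078339718093
orange [301.  206.9] [284 194  34  24 323] [ 0.585 -0.07 ]
orange [183.4 266.3] [ 152  250   62   34 1816] [0.575 0.354]
orange [436.7 254.3] [423 251  28   8 163] [ 0.183 -0.302]
orange [213.  340.5] [210 333   9  13  54] [0.303 0.393]
green [291.4 231.7] [286 227  11  10  68] [0.51  0.015]
green [215.4 311.1] [197 294  39  35 835] [0.381 0.346]
purple [284.5 295.1] [276 285  18  22 322] [0.318 0.16 ]
```

View pics/wrist2.png

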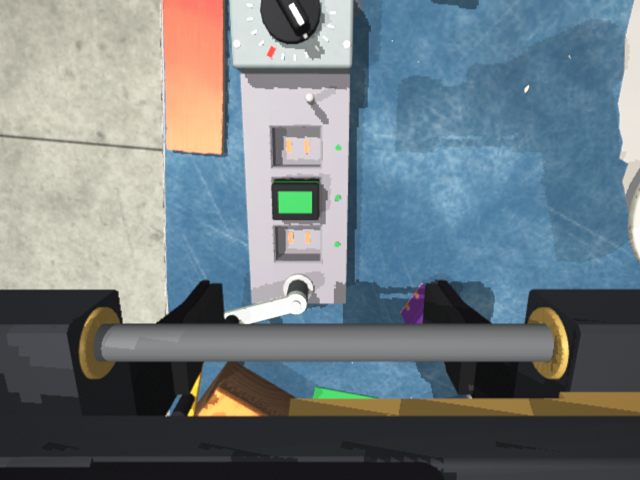

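View pics/side2.png

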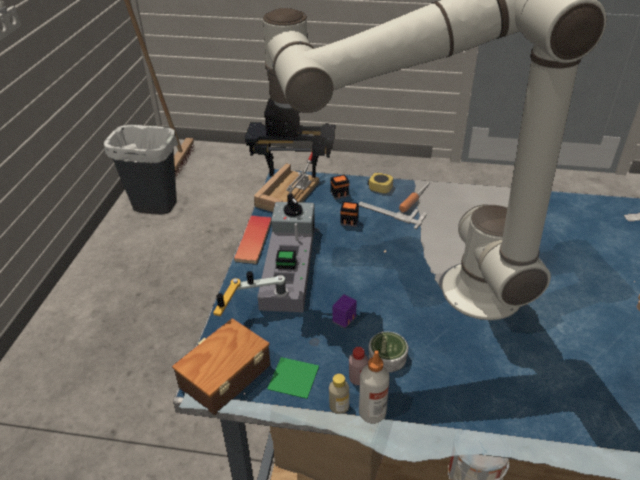

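Wrist view: charged pack (green patch) at (294,202), empty sockets at (298,146) and (298,240), dial at (290,12) with the red mark at (271,51), stop pin at (310,98). The side view is now clear and shows only two orange-band packs, at (341,185) and (349,212). The purple block at (344,310) has no green band, so it is the look-alike. The charged one is in the middle socket.

```bash
python3 - <<'E'
from h import *
c=r.capture('wrist'); save(c,'wrist3.png',(220,110,380,280),3)
g=max((b for b in blobs(c,'green') if b[0][1]<300),key=lambda b:b[1][4]); print('charged',px2w(c,*g[0],.075))
L=[px2w(c,*p,.045) for p in ((337.7,147.1),(337.1,197.3),(336.7,244.3))]; d=L[2]-L[0]; th=np.arctan2(-d[0],d[1]); print(L,'yaw',th)
for n in ('side','scene'):
    k=r.capture(n); m=max(blobs(k,'green'),key=lambda b:b[1][4]); print('mat',n,px2w(k,*m[0],.003))
E
```

```text
charged [0.499 0.021 0.075]
[array([ 0.459, -0.034,  0.045]), array([0.454, 0.02 , 0.045]), array([0.449, 0.073, 0.045])] yaw 0.09043544181019005
mat side [0.417 0.338 0.003]
mat scene [0.419 0.338 0.003]
```

View pics/wrist3.png

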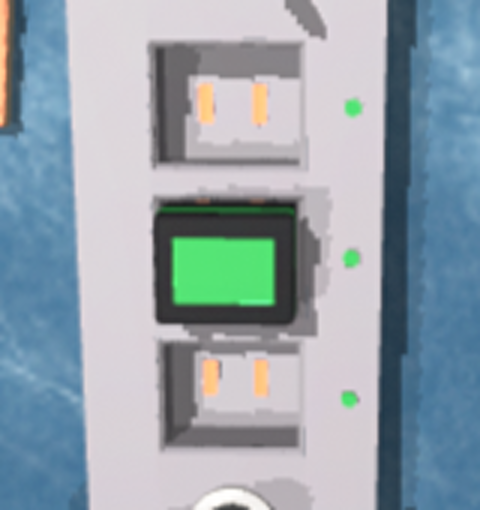

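Crop confirms: the green-patched pack stands in the middle socket (local 235,270) between two empty sockets. Going to grip it along the station x direction.

```bash
python3 -c "
from h import *
plan((.499,.021,.14,-1.4808),(.499,.021,.061,-1.4808))"
```

```text
[  2.9 -29.4 191.7] [-0.     0.     0.002]
[ 0.  0. 79.] [0. 0. 0.]
```

Emit:
servo_tool(commands=[[[0, 1.5, -28, 60, 0, 0, 0.002], [0, 1.5, -28, 100, 0, 0, 0.002], [0, 1.5, -28, 150, 0, 0, 0.002], [0, 1.5, -28, 190, 0, 0, 0.002], [0, 1.5, -28, 190, 0, 0, 0.002]]])

```text
time_s: 2.95
tcp_pos: [0.4931, 0.0204, 0.1362]
ee_rot: [[0.088, -0.996, -0.013], [-0.996, -0.088, -0.003], [0.002, 0.014, -1.0]]
wrist_force: [-0.4, -0.8, -0.5]
gripper_width: 1.0
gripper_force: 0.0
```

Emit:
servo_tool(commands=[[[0, 0, 0, 25, 0, 0, 0], [0, 0, 0, 45, 0, 0, 0], [0, 0, 0, 60, 0, 0, 0], [0, 0, 0, 72, 0, 0, 0], [0, 0, 0, 79, 0, 0, 0]]])

```text
time_s: 3.45
tcp_pos: [0.4993, 0.0219, 0.0642]
ee_rot: [[0.09, -0.996, 0.003], [-0.996, -0.09, 0.001], [-0.0, -0.003, -1.0]]
wrist_force: [-0.1, 0.2, 0.8]
gripper_width: 0.995
gripper_force: 0.0
```

Emit:
servo_tool(commands=[[[1, 0, 0, 0, 0, 0, 0], [1, 0, 0, 0, 0, 0, 0], [1, 0, 0, 0, 0, 0, 0], [1, 0, 0, 0, 0, 0, 0], [1, 0, 0, 0, 0, 0, 0]]])

```text
time_s: 3.95
tcp_pos: [0.498, 0.0209, 0.063]
ee_rot: [[0.088, -0.996, 0.001], [-0.996, -0.088, 0.0], [-0.0, -0.001, -1.0]]
wrist_force: [-0.2, 0.4, -0.3]
gripper_width: 0.628
gripper_force: 0.0
```

Emit:
servo_tool(commands=[[[1, 0, 0, 0, 0, 0, 0], [1, 0, 0, 0, 0, 0, 0], [1, 0, 0, 0, 0, 0, 0], [1, 0, 0, 0, 0, 0, 0], [1, 0, 0, 0, 0, 0, 0]]])

```text
time_s: 4.45
tcp_pos: [0.4986, 0.0211, 0.063]
ee_rot: [[0.088, -0.996, 0.002], [-0.996, -0.088, 0.0], [-0.0, -0.002, -1.0]]
wrist_force: [2.9, 0.5, 2.7]
gripper_width: 0.551
gripper_force: 30.0
```

Emit:
servo_tool(commands=[[[1, 0, 0, -15, 0, 0, 0], [1, 0, 0, -40, 0, 0, 0], [1, 0, 0, -80, 0, 0, 0], [1, 0, 0, -120, 0, 0, 0], [1, 0, 0, -160, 0, 0, 0]]])

```text
time_s: 4.95
tcp_pos: [0.4956, 0.0204, 0.2224]
ee_rot: [[0.087, -0.996, -0.005], [-0.996, -0.087, -0.001], [0.0, 0.005, -1.0]]
wrist_force: [-0.1, 0.8, -2.7]
gripper_width: 0.547
gripper_force: 30.0
```

```bash
python3 -c "
from h import *
s=r.sense();print(s['tcp_pos'],s['gripper_width'],s['gripper_force'],s['wrist_force'])
plan((.418,.338,.22,0),(.418,.338,.053,0))"
```

```text
[0.496 0.02  0.222] 0.5474668096819771 29.988574096933007 [-0.091  0.784 -2.664]
[-107.7   16.5    0.9] [ 0.001  0.001 -0.495]
[-102.7  -36.6    0.7] [ 0.001  0.001 -0.495]
[-73.  -80.9   0.7] [ 0.001  0.001 -0.495]
[  0.   0. 167.] [0. 0. 0.]
```

Emit:
servo_tool(commands=[[[1, -36, 5, 0, 0, 0, -0.12], [1, -72, 11, 0, 0, 0, -0.24], [1, -108, 16.5, 0, 0, 0, -0.36], [1, -108, 16.5, 0, 0, 0, -0.48], [1, -108, 16.5, 0, 0, 0, -0.495]]])

```text
time_s: 5.45
tcp_pos: [0.47, 0.1272, 0.221]
ee_rot: [[0.552, -0.834, -0.004], [-0.834, -0.552, -0.002], [-0.001, 0.005, -1.0]]
wrist_force: [0.3, -1.2, -2.9]
gripper_width: 0.548
gripper_force: 30.0
```

Emit:
servo_tool(commands=[[[1, -35, -12, 0, 0, 0, -0.12], [1, -70, -24, 0, 0, 0, -0.24], [1, -103, -36, 0, 0, 0, -0.36], [1, -103, -36, 0, 0, 0, -0.48], [1, -103, -36, 0, 0, 0, -0.495]]])

```text
time_s: 5.95
tcp_pos: [0.4442, 0.2324, 0.2213]
ee_rot: [[0.881, -0.474, -0.003], [-0.474, -0.881, -0.002], [-0.002, 0.003, -1.0]]
wrist_force: [-0.0, -1.7, -3.3]
gripper_width: 0.546
gripper_force: 30.0
```

Emit:
servo_tool(commands=[[[1, -25, -27, 0, 0, 0, -0.12], [1, -50, -54, 0, 0, 0, -0.24], [1, -73, -81, 0, 0, 0, -0.36], [1, -73, -81, 0, 0, 0, -0.48], [1, -73, -81, 0, 0, 0, -0.495]]])

```text
time_s: 6.45
tcp_pos: [0.4189, 0.3379, 0.2215]
ee_rot: [[1.0, -0.001, -0.002], [-0.001, -1.0, -0.002], [-0.002, 0.002, -1.0]]
wrist_force: [0.6, -0.6, -3.4]
gripper_width: 0.55
gripper_force: 30.0
```

```bash
python3 -c "
from h import *
s=r.sense();print(s['tcp_pos'],s['gripper_width'],s['gripper_force'],s['wrist_force'])
plan((.418,.338,.12,0),(.418,.338,.053,0))"
```

```text
[0.419 0.338 0.221] 0.5499216718286603 29.99393247300759 [ 0.584 -0.62  -3.372]
[ -0.6  -0.3 101.5] [ 0.002  0.002 -0.001]
[ 0.  0. 67.] [0. 0. 0.]
```

Emit:
servo_tool(commands=[[[1, 0, 0, 40, 0, 0, 0], [1, 0, 0, 80, 0, 0, 0], [1, 0, 0, 110, 0, 0, 0], [1, 0, 0, 130, 0, 0, 0], [1, 0, 0, 140, 0, 0, 0]]])

```text
time_s: 6.95
tcp_pos: [0.4187, 0.3359, 0.0803]
ee_rot: [[1.0, -0.004, -0.003], [-0.004, -1.0, -0.004], [-0.003, 0.004, -1.0]]
wrist_force: [-0.3, 0.4, -3.1]
gripper_width: 0.55
gripper_force: 30.0
```

Emit:
servo_tool(commands=[[[1, 0, 0, 10, 0, 0, 0], [1, 0, 0, 18, 0, 0, 0], [1, 0, 0, 25, 0, 0, 0], [1, 0, 0, 27, 0, 0, 0], [1, 0, 0, 27, 0, 0, 0]]])

```text
time_s: 7.45
tcp_pos: [0.4193, 0.3388, 0.0556]
ee_rot: [[1.0, 0.002, 0.0], [0.002, -1.0, 0.0], [0.0, -0.0, -1.0]]
wrist_force: [-0.4, 0.3, -2.2]
gripper_width: 0.548
gripper_force: 30.0
```

Emit:
servo_tool(commands=[[[1, 0, 0, 0, 0, 0, 0], [1, 0, 0, 0, 0, 0, 0], [1, 0, 0, 0, 0, 0, 0], [1, 0, 0, 0, 0, 0, 0], [1, 0, 0, 0, 0, 0, 0]]])

```text
time_s: 7.95
tcp_pos: [0.4192, 0.3387, 0.0557]
ee_rot: [[1.0, 0.002, 0.0], [0.002, -1.0, 0.0], [0.0, -0.0, -1.0]]
wrist_force: [-0.1, 1.1, -1.7]
gripper_width: 0.548
gripper_force: 30.0
```

Emit:
servo_tool(commands=[[[1, 0, 0, 1, 0, 0, 0], [1, 0, 0, 2, 0, 0, 0], [1, 0, 0, 3, 0, 0, 0], [1, 0, 0, 4, 0, 0, 0], [1, 0, 0, 4, 0, 0, 0]]])

```text
time_s: 8.45
tcp_pos: [0.4191, 0.3386, 0.0513]
ee_rot: [[1.0, 0.002, -0.0], [0.002, -1.0, -0.0], [-0.0, 0.0, -1.0]]
wrist_force: [0.8, 0.9, -1.9]
gripper_width: 0.55
gripper_force: 30.0
```

Emit:
servo_tool(commands=[[[0, 0, 0, 0, 0, 0, 0], [0, 0, 0, 0, 0, 0, 0], [0, 0, 0, 0, 0, 0, 0], [0, 0, 0, 0, 0, 0, 0], [0, 0, 0, 0, 0, 0, 0]]])

```text
time_s: 8.95
tcp_pos: [0.4193, 0.3388, 0.0518]
ee_rot: [[1.0, 0.002, 0.0], [0.002, -1.0, 0.0], [0.0, -0.0, -1.0]]
wrist_force: [-0.5, -0.4, 0.5]
gripper_width: 0.916
gripper_force: 0.0
```

Emit:
servo_tool(commands=[[[0, 0, 0, -10, 0, 0, 0], [0, 0, 0, -30, 0, 0, 0], [0, 0, 0, -70, 0, 0, 0], [0, 0, 0, -120, 0, 0, 0], [0, 0, 0, -160, 0, 0, 0]]])

```text
time_s: 9.45
tcp_pos: [0.4196, 0.3389, 0.2152]
ee_rot: [[1.0, 0.003, 0.002], [0.003, -1.0, 0.002], [0.002, -0.002, -1.0]]
wrist_force: [0.1, 0.4, 0.0]
gripper_width: 0.996
gripper_force: 0.0
```

```bash
python3 - <<'E'
from h import *
for n in ('side','scene'):
    c=r.capture(n); save(c,n+'4.png',(180,140,430,430) if n=='side' else (150,150,500,400),2)
    for col in ('orange','green'):
        for b in blobs(c,col): print(n,col,b[0],b[1],px2w(c,*b[0],.06)[:2])
    if n=='side':
        for z,p in ((.06,(339.5,178.5)),(.06,(349.4,205.4))): print(px2w(c,*p,z))
plan((.40,-.18,.30,-1.48))
E
```

```text
side orange [339.4 178.6] [334 176  12   6  56] [ 0.412 -0.364]
side orange [253.3 231.9] [244 222  18  22 229] [ 0.606 -0.076]
side orange [219.7 356.9] [ 174  320   94   76 3466] [0.573 0.351]
side orange [375.2 362.4] [368 351  15  20 182] [0.242 0.316]
side green [291.8 359.3] [286 353  13  14 150] [0.418 0.334]
side green [293.  380.4] [268 357  51  41 809] [0.405 0.388]
[ 0.412 -0.364  0.06 ]
[ 0.365 -0.232  0.06 ]
scene orange [191.9 254.5] [182 249  23  12  94] [0.603 0.314]
scene orange [190.2 270.9] [152 251  62  33 982] [0.548 0.345]
scene orange [436.8 254.3] [423 251  29   8 163] [ 0.182 -0.302]
scene orange [215.3 340.1] [210 333  11  13  87] [0.301 0.388]
scene green [211.4 299.4] [205 294  14  12 101] [0.423 0.338]
scene green [216.3 313.3] [197 295  39  34 459] [0.374 0.348]
[ -7.6 173.5 -28.9] [-0.006 -0.     0.494]
[ 75.7 156.4 -28. ] [-0.006 -0.     0.494]
[140.9 101.9 -27.2] [-0.006 -0.     0.494]
```

View pics/scene4.png

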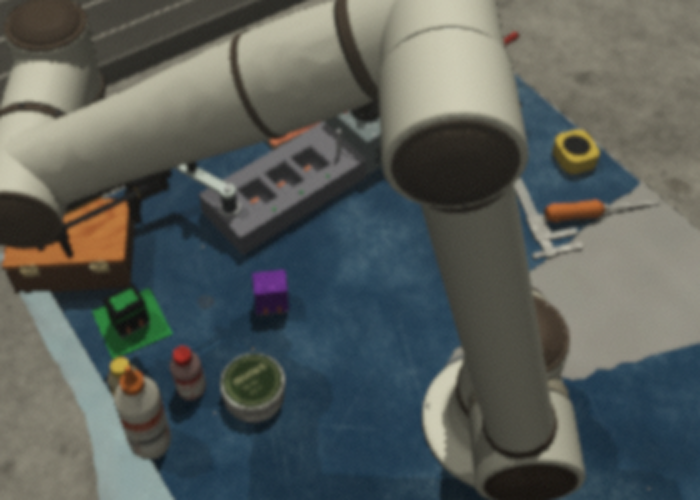

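Scene crop: the charged pack stands upright on the mat at crop (127,310) and the three sockets are empty at (250,190) to (310,158). Moving over the flat packs for a close look.

Emit:
servo_tool(commands=[[[0, -7, 173, -29, 0, 0, 0.494], [0, -7, 173, -29, 0, 0, 0.494], [0, -7, 173, -29, 0, 0, 0.494], [0, -7, 173, -29, 0, 0, 0.494], [0, -7, 173, -29, 0, 0, 0.494]]])

```text
time_s: 10.05
tcp_pos: [0.412, 0.163, 0.2418]
ee_rot: [[0.88, -0.476, 0.001], [-0.476, -0.88, 0.001], [0.001, -0.002, -1.0]]
wrist_force: [1.0, 0.4, 0.1]
gripper_width: 0.998
gripper_force: 0.0
```

Emit:
servo_tool(commands=[[[0, 76, 156, -28, 0, 0, 0.494], [0, 76, 156, -28, 0, 0, 0.494], [0, 76, 156, -28, 0, 0, 0.494], [0, 76, 156, -28, 0, 0, 0.494], [0, 76, 156, -28, 0, 0, 0.494]]])

```text
time_s: 10.55
tcp_pos: [0.4059, -0.0095, 0.2693]
ee_rot: [[0.549, -0.836, 0.002], [-0.836, -0.549, 0.0], [0.001, -0.001, -1.0]]
wrist_force: [0.1, 0.1, -0.9]
gripper_width: 1.003
gripper_force: 0.0
```

Emit:
servo_tool(commands=[[[0, 141, 102, -28, 0, 0, 0.494], [0, 141, 102, -28, 0, 0, 0.494], [0, 141, 102, -28, 0, 0, 0.494], [0, 141, 102, -28, 0, 0, 0.494], [0, 141, 102, -28, 0, 0, 0.494]]])

```text
time_s: 11.05
tcp_pos: [0.3995, -0.1832, 0.2967]
ee_rot: [[0.088, -0.996, 0.0], [-0.996, -0.088, -0.0], [0.0, -0.0, -1.0]]
wrist_force: [-0.1, 0.1, -0.3]
gripper_width: 0.998
gripper_force: 0.0
```

```bash
cat >> h.py <<'E'
def packs(c,amin=300):
    out=[]
    for b in blobs(c,'orange',amin):
        cn=cv2.findContours(b[2].astype(np.uint8),0,2)[0]; q=cv2.boxPoints(cv2.minAreaRect(max(cn,key=cv2.contourArea)))
        P=np.array([px2w(c,*p,.06)[:2] for p in q]); e=[P[1]-P[0],P[2]-P[1]]
        e.sort(key=lambda v:-np.hypot(*v)); a=np.degrees(np.arctan2(e[0][1],e[0][0]))%180
        print('blob',b[0],b[1],'ctr',px2w(c,*b[0],.06)[:2],'sides',np.hypot(*e[0]),np.hypot(*e[1]),'long-axis deg',a)
E
python3 - <<'E'
from h import *
s=r.sense();print(s['tcp_pos'],s['ee_rot'],s['joints'])
c=r.capture('wrist'); save(c,'wrist5.png'); packs(c,100)
E
```

```text
[ 0.399 -0.183  0.297] [[ 0.088 -0.996  0.   ]
 [-0.996 -0.088 -0.   ]
 [ 0.    -0.    -1.   ]] [ -3.295   0.917 -17.516   0.024 -71.547   8.321]
blob [537.6  68.1] [ 504   17   70  100 2732] ctr [ 0.22  -0.324] sides 0.08858457313936603 0.025470480273169484 long-axis deg 68.63761184116568
blob [368.9 161.1] [342 146  41  30 432] ctr [ 0.36 -0.23] sides 0.035198700117712096 0.02313384572620916 long-axis deg 177.1027249849597
```

View pics/wrist5.png

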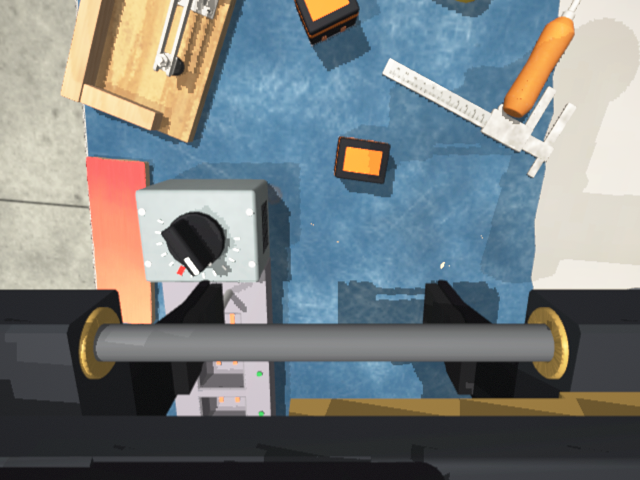

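Wrist view: flat pack A at (362,160), its long axis about 8 degrees off horizontal. Flat pack B is at the top edge at (327,10), with the tape measure beyond it at (465,0). Re-measuring A with a patch mask.

```bash
sed -i "s/HSV={/HSV={'patch':((14,150,200),(25,255,255)),/; s/blobs(c,'orange',amin)/blobs(c,'patch',amin)/" h.py; python3 - <<'E'
from h import *
c=r.capture('wrist'); packs(c,100)
E
```

```text
blob [322.7   5.9] [306   0  43  19 429] ctr [ 0.415 -0.355] sides 0.035814498058186504 0.013809697656238388 long-axis deg 5.120578650468758
blob [540.6  61.9] [ 508   16   66   95 2161] ctr [ 0.219 -0.328] sides 0.08337596847794991 0.022337146130970733 long-axis deg 68.31219614791777
blob [361.9 159. ] [343 145  39  28 827] ctr [ 0.366 -0.23 ] sides 0.033415569677565204 0.02215635052610383 long-axis deg 177.21801642625866
```

```bash
python3 -c "
from h import *
plan((.366,-.23,.13,-1.62),(.366,-.23,.048,-1.62))"
```

```text
[ 45.7  37.3 166.1] [0.001 0.001 0.141]
[ 0.  0. 82.] [0. 0. 0.]
```

Emit:
servo_tool(commands=[[[0, 46, 37, 40, 0, 0, 0.141], [0, 46, 37, 80, 0, 0, 0.141], [0, 46, 37, 120, 0, 0, 0.141], [0, 46, 37, 166, 0, 0, 0.141], [0, 46, 37, 166, 0, 0, 0.141]]])

```text
time_s: 11.65
tcp_pos: [0.3618, -0.2282, 0.1256]
ee_rot: [[-0.049, -0.999, -0.014], [-0.999, 0.049, 0.004], [-0.003, 0.014, -1.0]]
wrist_force: [-0.8, 0.9, 0.2]
gripper_width: 1.0
gripper_force: 0.0
```

Emit:
servo_tool(commands=[[[0, 0, 0, 25, 0, 0, 0], [0, 0, 0, 45, 0, 0, 0], [0, 0, 0, 60, 0, 0, 0], [0, 0, 0, 75, 0, 0, 0], [0, 0, 0, 82, 0, 0, 0]]])

```text
time_s: 12.15
tcp_pos: [0.3678, -0.2301, 0.0494]
ee_rot: [[-0.047, -0.999, 0.001], [-0.999, 0.047, -0.001], [0.001, -0.001, -1.0]]
wrist_force: [-0.7, -0.3, -0.7]
gripper_width: 1.0
gripper_force: 0.0
```

Emit:
servo_tool(commands=[[[0, 0, 0, 0, 0, 0, 0], [1, 0, 0, 0, 0, 0, 0], [1, 0, 0, 0, 0, 0, 0], [1, 0, 0, 0, 0, 0, 0], [1, 0, 0, 0, 0, 0, 0]]])

```text
time_s: 12.65
tcp_pos: [0.3663, -0.2309, 0.049]
ee_rot: [[-0.05, -0.999, 0.001], [-0.999, 0.05, -0.0], [0.0, -0.001, -1.0]]
wrist_force: [-0.0, 0.0, -0.4]
gripper_width: 0.726
gripper_force: 0.0
```

Emit:
servo_tool(commands=[[[1, 0, 0, 0, 0, 0, 0], [1, 0, 0, 0, 0, 0, 0], [1, 0, 0, 0, 0, 0, 0], [1, 0, 0, 0, 0, 0, 0], [1, 0, 0, 0, 0, 0, 0]]])

```text
time_s: 13.15
tcp_pos: [0.3666, -0.2309, 0.0488]
ee_rot: [[-0.05, -0.999, 0.001], [-0.999, 0.05, -0.0], [0.0, -0.001, -1.0]]
wrist_force: [1.9, -0.2, 1.8]
gripper_width: 0.549
gripper_force: 30.0
```

Emit:
servo_tool(commands=[[[1, 0, 0, -15, 0, 0, 0], [1, 0, 0, -40, 0, 0, 0], [1, 0, 0, -80, 0, 0, 0], [1, 0, 0, -120, 0, 0, 0], [1, 0, 0, -150, 0, 0, 0]]])

```text
time_s: 13.65
tcp_pos: [0.3654, -0.2305, 0.2]
ee_rot: [[-0.05, -0.999, -0.0], [-0.999, 0.05, 0.0], [-0.0, 0.0, -1.0]]
wrist_force: [1.1, 0.7, -3.1]
gripper_width: 0.548
gripper_force: 30.0
```

```bash
python3 -c "
from h import *
s=r.sense();print(s['tcp_pos'],s['gripper_width'],s['gripper_force'],s['wrist_force'])
c=r.capture('wrist');packs(c,100);save(c,'wrist6.png')
th=.0904;o=np.array([.499,.021]);y=np.array([-np.sin(th),np.cos(th)])
for k in (53,0,-53): print(o+y*k/1000)
plan((*(o-y*.053),.2,th-np.pi/2),(*(o-y*.053),.11,th-np.pi/2))"
```

```text
[ 0.365 -0.231  0.2  ] 0.5484895434220057 29.993503864388913 [ 1.115  0.741 -3.13 ]
blob [240.   39.4] [ 210   10   61   59 1884] ctr [ 0.413 -0.363] sides 0.034590906960462006 0.021838862342616394 long-axis deg 28.23953136186023
blob [533.5  74.3] [ 497   11   74  128 3731] ctr [ 0.218 -0.331] sides 0.08245333615069964 0.02100042126016722 long-axis deg 68.75368511998171
[0.494 0.074]
[0.499 0.021]
[ 0.504 -0.032]
[-103.2  -62.8    2.5] [-0.004 -0.002 -0.07 ]
[-98.6 -69.9   2.4] [-0.004 -0.002 -0.07 ]
[ 0.  0. 90.] [0. 0. 0.]
```

```bash
python3 -c "
from h import *
plan((.4987,.0203,.2,.0904-np.pi/2),(.4987,.0203,.105,.0904-np.pi/2))"
```

```text
[-129.1  -59.     2.4] [-0.004 -0.002 -0.07 ]
[-124.6  -67.9    2.4] [-0.004 -0.002 -0.07 ]
[ 0.  0. 95.] [0. 0. 0.]
```

Emit:
servo_tool(commands=[[[1, -43, -20, 0, 0, 0, -0.07], [1, -86, -39, 0, 0, 0, -0.07], [1, -129, -59, 0, 0, 0, -0.07], [1, -129, -59, 0, 0, 0, -0.07], [1, -129, -59, 0, 0, 0, -0.07]]])

```text
time_s: 14.2
tcp_pos: [0.4305, -0.1038, 0.1972]
ee_rot: [[0.022, -1.0, -0.004], [-1.0, -0.022, 0.0], [-0.0, 0.004, -1.0]]
wrist_force: [-0.2, -0.6, -3.1]
gripper_width: 0.55
gripper_force: 30.0
```

Emit:
servo_tool(commands=[[[1, -42, -23, 0, 0, 0, -0.07], [1, -84, -46, 0, 0, 0, -0.07], [1, -125, -68, 0, 0, 0, -0.07], [1, -125, -68, 0, 0, 0, -0.07], [1, -125, -68, 0, 0, 0, -0.07]]])

```text
time_s: 14.7
tcp_pos: [0.4959, 0.021, 0.1973]
ee_rot: [[0.09, -0.996, -0.004], [-0.996, -0.09, -0.001], [0.0, 0.004, -1.0]]
wrist_force: [-0.9, -0.7, -3.5]
gripper_width: 0.55
gripper_force: 30.0
```

Emit:
servo_tool(commands=[[[1, 0, 0, 30, 0, 0, 0], [1, 0, 0, 60, 0, 0, 0], [1, 0, 0, 85, 0, 0, 0], [1, 0, 0, 95, 0, 0, 0], [1, 0, 0, 95, 0, 0, 0]]])

```text
time_s: 15.2
tcp_pos: [0.4953, 0.0197, 0.1023]
ee_rot: [[0.088, -0.996, -0.004], [-0.996, -0.088, -0.002], [0.001, 0.004, -1.0]]
wrist_force: [-0.4, 0.7, -1.6]
gripper_width: 0.55
gripper_force: 30.0
```

Emit:
servo_tool(commands=[[[1, 0, 0, 0, 0, 0, 0], [1, 0, 0, 0, 0, 0, 0], [1, 0, 0, 0, 0, 0, 0], [1, 0, 0, 0, 0, 0, 0], [1, 0, 0, 0, 0, 0, 0]]])

```text
time_s: 15.7
tcp_pos: [0.4971, 0.0216, 0.104]
ee_rot: [[0.09, -0.996, 0.001], [-0.996, -0.09, 0.0], [-0.0, -0.001, -1.0]]
wrist_force: [-0.4, -0.7, -3.6]
gripper_width: 0.549
gripper_force: 30.0
```

```bash
python3 -c "
from h import *
s=r.sense();print(s['tcp_pos'],s['gripper_width'],s['gripper_force'],s['wrist_force'])
plan((.4987,.0203,.09,.0904-np.pi/2))"
```

```text
[0.497 0.022 0.104] 0.549170055891776 29.99950099736452 [-0.4   -0.678 -3.558]
[ 1.4 -1.5 14. ] [-0.001  0.    -0.   ]
```

Emit:
servo_tool(commands=[[[1, 1.3, -1.5, 4, 0, 0, 0], [1, 1.3, -1.5, 8, 0, 0, 0], [1, 1.3, -1.5, 12, 0, 0, 0], [1, 1.3, -1.5, 16, 0, 0, 0], [1, 1.3, -1.5, 18, 0, 0, 0]]])

```text
time_s: 16.2
tcp_pos: [0.4983, 0.0202, 0.0849]
ee_rot: [[0.09, -0.996, -0.001], [-0.996, -0.09, -0.0], [0.0, 0.001, -1.0]]
wrist_force: [0.0, -0.3, -2.9]
gripper_width: 0.548
gripper_force: 30.0
```

Emit:
servo_tool(commands=[[[1, 0, 0, 3, 0, 0, 0], [1, 0, 0, 6, 0, 0, 0], [1, 0, 0, 8, 0, 0, 0], [1, 0, 0, 10, 0, 0, 0], [1, 0, 0, 10, 0, 0, 0]]])

```text
time_s: 16.7
tcp_pos: [0.4984, 0.0202, 0.0753]
ee_rot: [[0.09, -0.996, -0.001], [-0.996, -0.09, -0.0], [0.0, 0.001, -1.0]]
wrist_force: [0.2, 0.7, -2.7]
gripper_width: 0.549
gripper_force: 30.0
```

Emit:
servo_tool(commands=[[[1, 0, 0, 3, 0, 0, 0], [1, 0, 0, 6, 0, 0, 0], [1, 0, 0, 9, 0, 0, 0], [1, 0, 0, 12, 0, 0, 0], [1, 0, 0, 12.5, 0, 0, 0]]])

```text
time_s: 17.2
tcp_pos: [0.4986, 0.0201, 0.0638]
ee_rot: [[0.091, -0.996, -0.0], [-0.996, -0.091, -0.001], [0.001, 0.0, -1.0]]
wrist_force: [-2.6, -1.0, 6.9]
gripper_width: 0.548
gripper_force: 30.0
```

Emit:
servo_tool(commands=[[[0, 0, 0, 0, 0, 0, 0], [0, 0, 0, 0, 0, 0, 0], [0, 0, 0, 0, 0, 0, 0], [0, 0, 0, 0, 0, 0, 0], [0, 0, 0, 0, 0, 0, 0]]])

```text
time_s: 17.7
tcp_pos: [0.4986, 0.0203, 0.063]
ee_rot: [[0.09, -0.996, 0.0], [-0.996, -0.09, -0.0], [0.0, -0.0, -1.0]]
wrist_force: [0.1, 0.2, -0.4]
gripper_width: 0.918
gripper_force: 0.0
```

Emit:
servo_tool(commands=[[[0, 0, 0, -20, 0, 0, 0], [0, 0, 0, -60, 0, 0, 0], [0, 0, 0, -110, 0, 0, 0], [0, 0, 0, -150, 0, 0, 0], [0, 0, 0, -190, 0, 0, 0]]])

```text
time_s: 18.2
tcp_pos: [0.4983, 0.0202, 0.2551]
ee_rot: [[0.09, -0.996, 0.001], [-0.996, -0.09, 0.0], [-0.0, -0.001, -1.0]]
wrist_force: [0.9, 0.4, -0.2]
gripper_width: 0.997
gripper_force: 0.0
```

```bash
python3 -c "
from h import *
plan((.445,-.30,.28,-1.48))"
```

```text
[157.1  40.9 -12.5] [-0.  0. -0.]
[157.   41.  -12.5] [-0.  0. -0.]
```

Emit:
servo_tool(commands=[[[0, 157, 41, -12, 0, 0, 0], [0, 157, 41, -12, 0, 0, 0], [0, 157, 41, -12, 0, 0, 0], [0, 157, 41, -12, 0, 0, 0], [0, 157, 41, -12, 0, 0, 0]]])

```text
time_s: 18.7
tcp_pos: [0.4713, -0.1414, 0.2651]
ee_rot: [[0.086, -0.996, 0.0], [-0.996, -0.086, 0.0], [-0.0, -0.0, -1.0]]
wrist_force: [-0.3, 0.4, -0.2]
gripper_width: 1.0
gripper_force: 0.0
```

Emit:
servo_tool(commands=[[[0, 157, 41, -12, 0, 0, 0], [0, 157, 41, -12, 0, 0, 0], [0, 157, 41, -12, 0, 0, 0], [0, 157, 41, -12, 0, 0, 0], [0, 157, 41, -12, 0, 0, 0]]])

```text
time_s: 19.2
tcp_pos: [0.4452, -0.3004, 0.2764]
ee_rot: [[0.088, -0.996, -0.001], [-0.996, -0.088, 0.001], [-0.001, 0.001, -1.0]]
wrist_force: [-0.3, 0.8, -0.2]
gripper_width: 1.004
gripper_force: 0.0
```

```bash
python3 -c "
from h import *
s=r.sense();print(s['tcp_pos'],s['joints'])
c=r.capture('wrist');packs(c,100);save(c,'wrist7.png')
k=r.capture('side')
for b in blobs(k,'orange'): print(b[0],b[1])
"
```

```text
[ 0.445 -0.3    0.276] [-16.713  11.823  -7.792  -0.018 -70.435  21.758]
blob [470.5  68.1] [462  53  21  39 113] ctr [ 0.331 -0.433] sides 0.0329036744636756 0.0058076079046730355 long-axis deg 69.75278525175861
blob [364.9 144.9] [344 127  43  37 938] ctr [ 0.413 -0.362] sides 0.03390858658695116 0.021497546615448927 long-axis deg 28.96366421451785
blob [568.5 191. ] [ 536  147   65   89 2094] ctr [ 0.223 -0.338] sides 0.08518127869640446 0.02262424294851478 long-axis deg 70.39967996304163
[339.4 178.6] [334 176  12   6  56]
[255.6 231.2] [244 222  24  19 250]
[285.8 254.1] [278 251  16   8 105]
[286.7 263.3] [277 263  18   2  27]
[219.7 357. ] [ 174  320   94   77 3478]
[375.2 362.4] [368 351  15  20 182]
[371.6 395.8] [370 394   4   5  16]
```

View pics/wrist7.png

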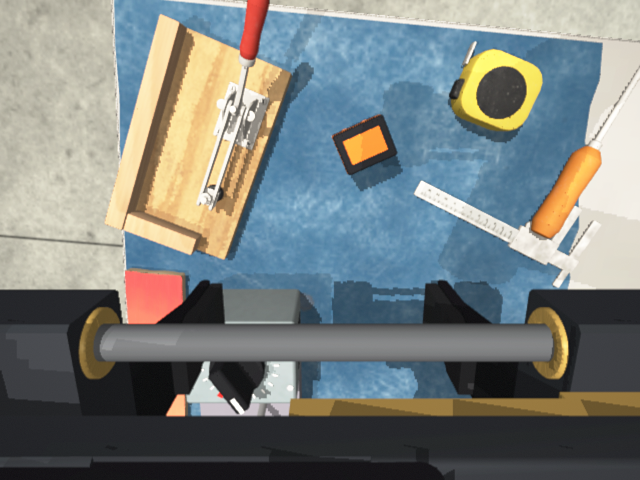

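Wrist view: flat pack B at (365,145), turned about 29 degrees, clear of the tape measure (495,90) and the crate (200,130). Gripping it along its long side.

```bash
python3 -c "
from h import *
plan((.413,-.362,.13,-1.065),(.413,-.362,.049,-1.065))"
```

```text
[ 60.2  37.9 146.5] [ 0.     0.001 -0.415]
[ 0.  0. 81.] [0. 0. 0.]
```

Emit:
servo_tool(commands=[[[0, 60, 38, 30, 0, 0, -0.14], [0, 60, 38, 60, 0, 0, -0.28], [0, 60, 38, 90, 0, 0, -0.415], [0, 60, 38, 120, 0, 0, -0.415], [0, 60, 38, 146, 0, 0, -0.415]]])

```text
time_s: 19.8
tcp_pos: [0.413, -0.3611, 0.1296]
ee_rot: [[0.486, -0.874, -0.001], [-0.874, -0.486, 0.001], [-0.001, 0.0, -1.0]]
wrist_force: [-0.1, -0.2, -0.1]
gripper_width: 0.999
gripper_force: 0.0
```

Emit:
servo_tool(commands=[[[0, 0, 0, 0, 0, 0, 0], [0, 0, 0, 20, 0, 0, 0], [0, 0, 0, 40, 0, 0, 0], [0, 0, 0, 55, 0, 0, 0], [0, 0, 0, 60, 0, 0, 0]]])

```text
time_s: 20.3
tcp_pos: [0.4133, -0.3619, 0.0711]
ee_rot: [[0.486, -0.874, -0.0], [-0.874, -0.486, 0.0], [-0.0, 0.0, -1.0]]
wrist_force: [-0.1, -0.1, -0.5]
gripper_width: 1.0
gripper_force: 0.0
```

Emit:
servo_tool(commands=[[[0, 0, 0, 8, 0, 0, 0], [0, 0, 0, 15, 0, 0, 0], [0, 0, 0, 21, 0, 0, 0], [0, 0, 0, 21, 0, 0, 0], [0, 0, 0, 21, 0, 0, 0]]])

```text
time_s: 20.8
tcp_pos: [0.4128, -0.3631, 0.0502]
ee_rot: [[0.484, -0.875, 0.0], [-0.875, -0.484, -0.0], [0.0, -0.0, -1.0]]
wrist_force: [0.3, 0.9, 0.2]
gripper_width: 1.002
gripper_force: 0.0
```

Emit:
servo_tool(commands=[[[1, 0, 0, 0, 0, 0, 0], [1, 0, 0, 0, 0, 0, 0], [1, 0, 0, 0, 0, 0, 0], [1, 0, 0, 0, 0, 0, 0], [1, 0, 0, 0, 0, 0, 0]]])

```text
time_s: 21.3
tcp_pos: [0.4127, -0.363, 0.0501]
ee_rot: [[0.484, -0.875, 0.0], [-0.875, -0.484, -0.0], [0.0, -0.0, -1.0]]
wrist_force: [0.1, -0.1, -0.1]
gripper_width: 0.632
gripper_force: 0.0
```

Emit:
servo_tool(commands=[[[1, 0, 0, 0, 0, 0, 0], [1, 0, 0, 0, 0, 0, 0], [1, 0, 0, 0, 0, 0, 0], [1, 0, 0, 0, 0, 0, 0], [1, 0, 0, 0, 0, 0, 0]]])

```text
time_s: 21.8
tcp_pos: [0.413, -0.3631, 0.0502]
ee_rot: [[0.484, -0.875, 0.001], [-0.875, -0.484, -0.0], [0.001, -0.0, -1.0]]
wrist_force: [1.3, 0.4, 0.5]
gripper_width: 0.552
gripper_force: 30.0
```

Emit:
servo_tool(commands=[[[1, 0, 0, -15, 0, 0, 0], [1, 0, 0, -40, 0, 0, 0], [1, 0, 0, -80, 0, 0, 0], [1, 0, 0, -120, 0, 0, 0], [1, 0, 0, -150, 0, 0, 0]]])

```text
time_s: 22.3
tcp_pos: [0.4122, -0.3629, 0.2018]
ee_rot: [[0.484, -0.875, 0.0], [-0.875, -0.484, -0.0], [0.0, -0.0, -1.0]]
wrist_force: [0.3, 0.6, -1.8]
gripper_width: 0.55
gripper_force: 30.0
```

```bash
python3 -c "
from h import *
th=.0904
plan((.44,-.15,.2,th-np.pi/2),(.5035,-.0327,.2,th-np.pi/2),(.5035,-.0327,.105,th-np.pi/2))"
```

```text
[-172.9 -127.3    1.8] [-0.    -0.     0.414]
[-111.1  -73.8    0. ] [0. 0. 0.]
[ 0.  0. 95.] [0. 0. 0.]
```

Emit:
servo_tool(commands=[[[1, -35, -25, 0, 0, 0, 0.1], [1, -70, -50, 0, 0, 0, 0.2], [1, -105, -76, 0, 0, 0, 0.3], [1, -140, -102, 0, 0, 0, 0.4], [1, -173, -127, 0, 0, 0, 0.414]]])

```text
time_s: 22.8
tcp_pos: [0.4387, -0.1484, 0.1992]
ee_rot: [[0.088, -0.996, -0.003], [-0.996, -0.088, 0.001], [-0.001, 0.002, -1.0]]
wrist_force: [0.8, 0.8, -1.7]
gripper_width: 0.548
gripper_force: 30.0
```

Emit:
servo_tool(commands=[[[1, -35, -23, 0, 0, 0, 0], [1, -70, -46, 0, 0, 0, 0], [1, -105, -70, 0, 0, 0, 0], [1, -111, -74, 0, 0, 0, 0], [1, -111, -74, 0, 0, 0, 0]]])

```text
time_s: 23.3
tcp_pos: [0.5032, -0.0319, 0.199]
ee_rot: [[0.093, -0.996, -0.003], [-0.996, -0.093, -0.0], [-0.0, 0.003, -1.0]]
wrist_force: [-0.2, 0.6, -2.2]
gripper_width: 0.554
gripper_force: 30.0
```

Emit:
servo_tool(commands=[[[1, 0, 0, 30, 0, 0, 0], [1, 0, 0, 60, 0, 0, 0], [1, 0, 0, 85, 0, 0, 0], [1, 0, 0, 94, 0, 0, 0], [1, 0, 0, 94, 0, 0, 0]]])

```text
time_s: 23.8
tcp_pos: [0.5021, -0.0341, 0.1049]
ee_rot: [[0.089, -0.996, -0.004], [-0.996, -0.089, -0.001], [0.001, 0.004, -1.0]]
wrist_force: [-1.0, -0.1, -2.0]
gripper_width: 0.551
gripper_force: 30.0
```

Emit:
servo_tool(commands=[[[1, 0, 0, 0, 0, 0, 0], [1, 0, 0, 0, 0, 0, 0], [1, 0, 0, 0, 0, 0, 0], [1, 0, 0, 0, 0, 0, 0], [1, 0, 0, 0, 0, 0, 0]]])

```text
time_s: 24.3
tcp_pos: [0.5039, -0.0328, 0.1065]
ee_rot: [[0.091, -0.996, 0.001], [-0.996, -0.091, 0.0], [-0.0, -0.001, -1.0]]
wrist_force: [0.4, 0.4, -3.0]
gripper_width: 0.55
gripper_force: 30.0
```

```bash
python3 -c "
from h import *
s=r.sense();print(s['tcp_pos'],s['wrist_force'])
plan((.5033,-.0326,.0855,.0904-np.pi/2))"
```

```text
[ 0.504 -0.033  0.107] [ 0.381  0.373 -3.028]
[-0.2  0.6 21. ] [-0.001  0.     0.001]
```

Emit:
servo_tool(commands=[[[1, 0, 0.5, 5, 0, 0, 0], [1, 0, 0.5, 9, 0, 0, 0], [1, 0, 0.5, 13, 0, 0, 0], [1, 0, 0.5, 17, 0, 0, 0], [1, 0, 0.5, 20, 0, 0, 0]]])

```text
time_s: 24.8
tcp_pos: [0.5031, -0.0328, 0.0855]
ee_rot: [[0.091, -0.996, -0.0], [-0.996, -0.091, 0.0], [-0.0, 0.0, -1.0]]
wrist_force: [-0.3, 0.2, -1.8]
gripper_width: 0.547
gripper_force: 30.0
```

Emit:
servo_tool(commands=[[[1, 0, 0, 3, 0, 0, 0], [1, 0, 0, 6, 0, 0, 0], [1, 0, 0, 8, 0, 0, 0], [1, 0, 0, 10, 0, 0, 0], [1, 0, 0, 10, 0, 0, 0]]])

```text
time_s: 25.3
tcp_pos: [0.5032, -0.0329, 0.0758]
ee_rot: [[0.091, -0.996, -0.0], [-0.996, -0.091, 0.0], [-0.0, 0.0, -1.0]]
wrist_force: [1.0, 1.8, -3.8]
gripper_width: 0.548
gripper_force: 30.0
```

Emit:
servo_tool(commands=[[[1, 0, 0, 3, 0, 0, 0], [1, 0, 0, 6, 0, 0, 0], [1, 0, 0, 9, 0, 0, 0], [1, 0, 0, 11.5, 0, 0, 0], [1, 0, 0, 11.5, 0, 0, 0]]])

```text
time_s: 25.8
tcp_pos: [0.5033, -0.033, 0.0651]
ee_rot: [[0.091, -0.996, -0.0], [-0.996, -0.091, -0.0], [0.0, 0.0, -1.0]]
wrist_force: [-1.2, 0.7, 2.7]
gripper_width: 0.548
gripper_force: 30.0
```

Emit:
servo_tool(commands=[[[0, 0, 0, 0, 0, 0, 0], [0, 0, 0, 0, 0, 0, 0], [0, 0, 0, 0, 0, 0, 0], [0, 0, 0, 0, 0, 0, 0], [0, 0, 0, 0, 0, 0, 0]]])

```text
time_s: 26.3
tcp_pos: [0.5032, -0.033, 0.0645]
ee_rot: [[0.091, -0.996, -0.0], [-0.996, -0.091, -0.0], [0.0, 0.0, -1.0]]
wrist_force: [-0.3, 0.4, -0.6]
gripper_width: 0.917
gripper_force: 0.0
```

Emit:
servo_tool(commands=[[[0, 0, 0, -20, 0, 0, 0], [0, 0, 0, -60, 0, 0, 0], [0, 0, 0, -110, 0, 0, 0], [0, 0, 0, -150, 0, 0, 0], [0, 0, 0, -190, 0, 0, 0]]])

```text
time_s: 26.8
tcp_pos: [0.5029, -0.033, 0.2566]
ee_rot: [[0.091, -0.996, 0.001], [-0.996, -0.091, 0.0], [-0.0, -0.001, -1.0]]
wrist_force: [0.5, 0.1, 0.0]
gripper_width: 1.0
gripper_force: 0.0
```

```bash
python3 - <<'E'
from h import *
th=.0904;o=np.array([.4988,.0212]);X=np.array([np.cos(th),np.sin(th)]);Y=np.array([-np.sin(th),np.cos(th)])
H=o+.105*Y; print('hinge',H)
c=r.capture('side'); w=r.capture('wrist')
for n,u,v,z in (('inner top',250.5,272.5,.123),('outer top',220,294,.1335),('outer hinge',235.5,282,.1)):
    p=px2w(c,u,v,z)[:2]; q=p-o; print(n,p,'station',q@X,q@Y)
save(c,'side8.png',(200,190,320,330),4); save(w,'wrist8.png')
E
```

```text
hinge [0.489 0.126]
inner top [0.551 0.148] station 0.0637970067832949 0.12139345980904111
outer top [0.597 0.237] station 0.11741798448745375 0.20606327627902074
outer hinge [0.586 0.161] station 0.09967615942258344 0.1313250939065951
```

View pics/side8.png

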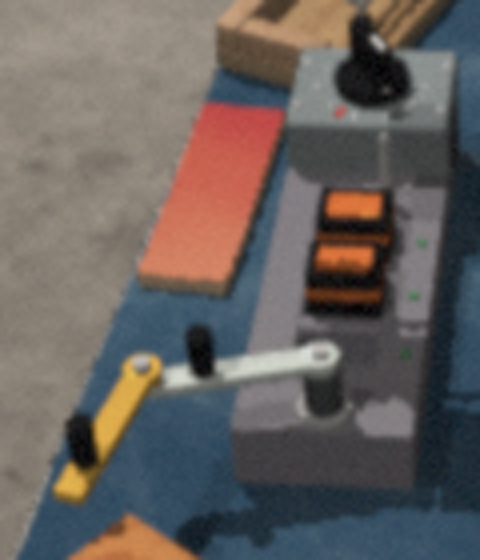

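View pics/wrist8.png

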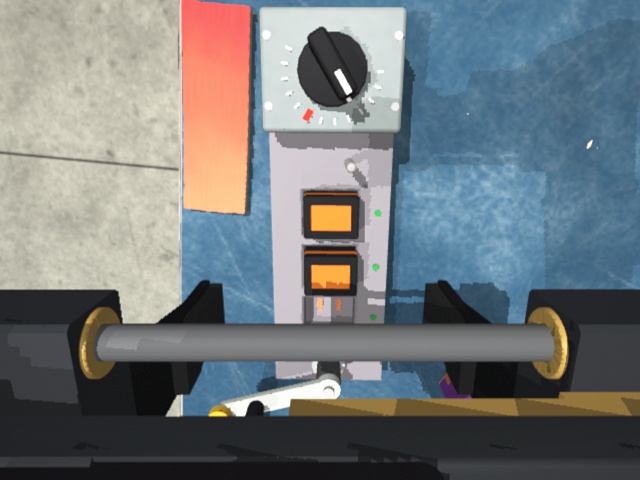

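Side crop: both orange packs stand at equal height in the middle and right sockets, at local (345,270) and (353,215). The inner peg is at (200,350), the outer hinge at (140,365) and the outer peg at (82,440). Wrist view: dial at (333,68), pointer at (345,85), red mark at (308,115).

Next I cage the inner peg loosely and swing it around its hinge.

```bash
python3 -c "
from h import *
plan((.554,.149,.20,.33),(.554,.149,.107,.33))"
```

```text
[-58.9 -21.1  20.6] [-0.003 -0.004 -0.603]
[-36.4 -50.8  20.7] [-0.003 -0.004 -0.603]
[ -1.1 -62.5  20.6] [-0.003 -0.004 -0.603]
[ 0.  0. 93.] [0. 0. 0.]
```

Emit:
servo_tool(commands=[[[0, -20, -7, 0, 0, 0, -0.14], [0, -40, -14, 0, 0, 0, -0.28], [0, -59, -21, 10, 0, 0, -0.42], [0, -59, -21, 20, 0, 0, -0.56], [0, -59, -21, 20, 0, 0, -0.6]]])

```text
time_s: 27.4
tcp_pos: [0.5175, 0.0282, 0.2321]
ee_rot: [[0.64, -0.768, -0.005], [-0.768, -0.64, -0.001], [-0.002, 0.004, -1.0]]
wrist_force: [-0.8, -0.1, -0.7]
gripper_width: 0.999
gripper_force: 0.0
```

Emit:
servo_tool(commands=[[[0, -12, -17, 0, 0, 0, -0.14], [0, -24, -34, 0, 0, 0, -0.28], [0, -36, -51, 10, 0, 0, -0.42], [0, -36, -51, 20, 0, 0, -0.56], [0, -36, -51, 20, 0, 0, -0.6]]])

```text
time_s: 27.9
tcp_pos: [0.5339, 0.0883, 0.212]
ee_rot: [[0.962, -0.272, -0.005], [-0.272, -0.962, -0.001], [-0.004, 0.003, -1.0]]
wrist_force: [-1.1, -0.4, -0.4]
gripper_width: 0.997
gripper_force: 0.0
```

Emit:
servo_tool(commands=[[[0, 0, -20, 0, 0, 0, -0.14], [0, 0, -40, 0, 0, 0, -0.28], [0, -1, -62, 10, 0, 0, -0.42], [0, -1, -62, 20, 0, 0, -0.56], [0, -1, -62, 20, 0, 0, -0.6]]])

```text
time_s: 28.4
tcp_pos: [0.55, 0.148, 0.1918]
ee_rot: [[0.948, 0.318, -0.005], [0.318, -0.948, -0.002], [-0.005, 0.0, -1.0]]
wrist_force: [-0.5, -0.5, -0.2]
gripper_width: 1.0
gripper_force: 0.0
```

```bash
python3 - <<'E'
from h import *
w=r.capture('wrist'); save(w,'wrist9.png'); c=r.capture('side'); save(c,'side9.png',(200,190,320,330),4)
th=.0904;o=np.array([.4988,.0212]);plan((.554,.149,.107,.33))
E
```

```text
[ 3.6 -0.1 86.3] [ 0.     0.002 -0.01 ]
```

View pics/wrist9.png

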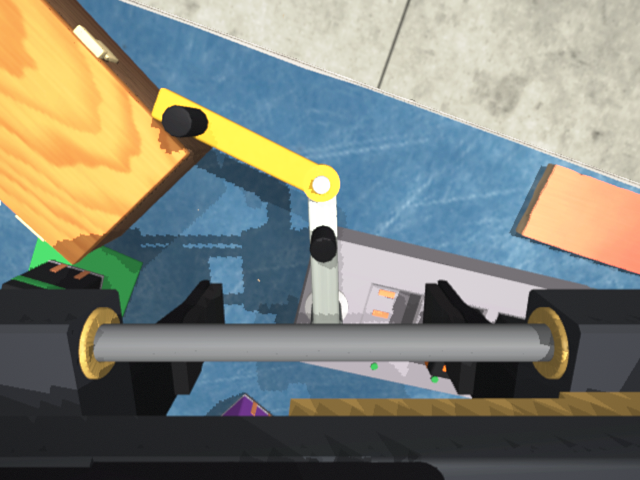

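Wrist view: the inner leaf lies along the tool x axis, with its peg at (323,243) centred between the fingers. The yellow leaf and its peg at (185,120) are clear. Descending and caging the peg.

Emit:
servo_tool(commands=[[[0, 2, 0, 20, 0, 0, 0], [0, 2, 0, 40, 0, 0, 0], [0, 2, 0, 60, 0, 0, 0], [0, 2, 0, 75, 0, 0, 0], [0, 2, 0, 84, 0, 0, 0]]])

```text
time_s: 29.0
tcp_pos: [0.5525, 0.148, 0.1091]
ee_rot: [[0.95, 0.313, -0.002], [0.313, -0.95, -0.001], [-0.002, 0.0, -1.0]]
wrist_force: [0.3, -0.8, 0.3]
gripper_width: 1.0
gripper_force: 0.0
```

Emit:
servo_tool(commands=[[[0.74, 0, 0, 0, 0, 0, 0], [0.74, 0, 0, 0, 0, 0, 0], [0.74, 0, 0, 0, 0, 0, 0], [0.74, 0, 0, 0, 0, 0, 0], [0.74, 0, 0, 0, 0, 0, 0]]])

```text
time_s: 29.5
tcp_pos: [0.5534, 0.1486, 0.1112]
ee_rot: [[0.949, 0.315, 0.001], [0.315, -0.949, 0.001], [0.001, -0.0, -1.0]]
wrist_force: [-0.2, 0.7, -0.7]
gripper_width: 0.636
gripper_force: 0.0
```

Emit:
servo_tool(commands=[[[0.74, 0, 0, 0, 0, 0, 0], [0.74, 0, 0, 0, 0, 0, 0], [0.74, 0, 0, 0, 0, 0, 0], [0.74, 0, 0, 0, 0, 0, 0], [0.74, 0, 0, 0, 0, 0, 0]]])

```text
time_s: 30.0
tcp_pos: [0.5532, 0.1485, 0.1105]
ee_rot: [[0.949, 0.315, -0.0], [0.315, -0.949, -0.0], [-0.0, 0.0, -1.0]]
wrist_force: [0.6, -0.1, 0.1]
gripper_width: 0.272
gripper_force: 0.0
```

Emit:
servo_tool(commands=[[[0.74, -0.3, 6.3, 0, 0, 0, 0.09], [0.74, -1.1, 12.5, 0, 0, 0, 0.18], [0.74, -2.5, 18.7, 0, 0, 0, 0.27], [0.74, -4.5, 24.7, 0, 0, 0, 0.36], [0.74, -7.1, 30.8, 0, 0, 0, 0.455]]])

```text
time_s: 30.5
tcp_pos: [0.5568, 0.1177, 0.1106]
ee_rot: [[0.99, -0.138, 0.002], [-0.138, -0.99, 0.002], [0.002, -0.002, -1.0]]
wrist_force: [0.6, 2.6, -1.2]
gripper_width: 0.261
gripper_force: 1.3
```

Emit:
servo_tool(commands=[[[0.74, -0.3, 6.3, 0, 0, 0, 0.09], [0.74, -1.1, 12.5, 0, 0, 0, 0.18], [0.74, -2.5, 18.7, 0, 0, 0, 0.27], [0.74, -4.5, 24.7, 0, 0, 0, 0.36], [0.74, -7.1, 30.8, 0, 0, 0, 0.455]]])

```text
time_s: 31.0
tcp_pos: [0.546, 0.0881, 0.1106]
ee_rot: [[0.829, -0.559, 0.003], [-0.559, -0.829, 0.001], [0.001, -0.003, -1.0]]
wrist_force: [2.5, 2.6, -1.1]
gripper_width: 0.263
gripper_force: 1.2
```

Emit:
servo_tool(commands=[[[0.74, -0.3, 6.3, 0, 0, 0, 0.09], [0.74, -1.1, 12.5, 0, 0, 0, 0.18], [0.74, -2.5, 18.7, 0, 0, 0, 0.27], [0.74, -4.5, 24.7, 0, 0, 0, 0.36], [0.74, -7.1, 30.8, 0, 0, 0, 0.455]]])

```text
time_s: 31.5
tcp_pos: [0.5227, 0.0664, 0.1106]
ee_rot: [[0.499, -0.867, 0.002], [-0.867, -0.499, 0.001], [-0.0, -0.003, -1.0]]
wrist_force: [0.9, 2.0, -0.8]
gripper_width: 0.261
gripper_force: 1.1
```

```bash
python3 - <<'E'
from h import *
s=r.sense(); th=.0904;o=np.array([.4988,.0212]);X=np.array([np.cos(th),np.sin(th)]);Y=np.array([-np.sin(th),np.cos(th)])
q=s['tcp_pos'][:2]-o; print('tcp station',q@X,q@Y,s['wrist_force'],s['gripper_force'],np.arctan2(s['ee_rot'][1,0],s['ee_rot'][0,0])-th+np.pi/2)
plan((*(o+Y*.035),.1105,th-np.pi/2))
E
```

```text
tcp station 0.027879404304454906 0.04290317291077377 [ 0.92   1.95  -0.779] 1.0949067666660994 0.4319528375473547
[-4.5 28.6  0. ] [-0.003  0.001  0.432]
```

Emit:
servo_tool(commands=[[[0.74, -0.3, 6, 0, 0, 0, 0.09], [0.74, -1.1, 12, 0, 0, 0, 0.18], [0.74, -2.5, 18, 0, 0, 0, 0.27], [0.74, -3.5, 24, 0, 0, 0, 0.36], [0.74, -4.5, 28.6, 0, 0, 0, 0.432]]])

```text
time_s: 32.0
tcp_pos: [0.4962, 0.0561, 0.1111]
ee_rot: [[0.091, -0.996, 0.004], [-0.996, -0.091, 0.002], [-0.001, -0.004, -1.0]]
wrist_force: [2.2, 1.5, -0.6]
gripper_width: 0.264
gripper_force: 1.0
```

Emit:
servo_tool(commands=[[[0.74, 0, 1, 0, 0, 0, 0], [0.74, 0, 2, 0, 0, 0, 0], [0.74, 0, 3, 0, 0, 0, 0], [0.74, 0, 3, 0, 0, 0, 0], [0.74, 0, 3, 0, 0, 0, 0]]])

```text
time_s: 32.5
tcp_pos: [0.4929, 0.0553, 0.111]
ee_rot: [[0.095, -0.996, 0.002], [-0.996, -0.095, 0.0], [-0.0, -0.002, -1.0]]
wrist_force: [2.7, -0.2, 2.9]
gripper_width: 0.262
gripper_force: 1.6
```

Emit:
servo_tool(commands=[[[0.74, 0, 1, 0, 0, 0, 0], [0.74, 0, 2, 0, 0, 0, 0], [0.74, 0, 2, 0, 0, 0, 0], [0.74, 0, 2, 0, 0, 0, 0], [0.74, 0, 2, 0, 0, 0, 0]]])

```text
time_s: 33.0
tcp_pos: [0.4927, 0.0553, 0.1111]
ee_rot: [[0.095, -0.995, 0.006], [-0.995, -0.095, 0.001], [-0.001, -0.006, -1.0]]
wrist_force: [8.6, -2.0, -0.9]
gripper_width: 0.263
gripper_force: 4.2
```

Emit:
servo_tool(commands=[[[0.74, 0, -4, 0, 0, 0, 0], [0.74, 0, -4, 0, 0, 0, 0], [0.74, 0, -4, -20, 0, 0, 0], [0.74, 0, -4, -60, 0, 0, 0], [0, 0, -4, -100, 0, 0, 0]]])

```text
time_s: 33.5
tcp_pos: [0.4917, 0.0546, 0.2101]
ee_rot: [[0.094, -0.996, -0.006], [-0.996, -0.094, -0.002], [0.001, 0.007, -1.0]]
wrist_force: [0.9, 0.3, -0.1]
gripper_width: 0.297
gripper_force: 0.0
```

```bash
python3 - <<'E'
from h import *
plan((.572,-.010,.21,-.4))
E
```

```text
[ 35.9 -36.9  -0.2] [ 0.003  0.001 -0.539]
[ 49.8 -13.3  -0. ] [ 0.003  0.001 -0.539]
```

Emit:
servo_tool(commands=[[[0, 18, -18, 0, 0, 0, -0.14], [0, 36, -37, 0, 0, 0, -0.28], [0, 36, -37, 0, 0, 0, -0.42], [0, 36, -37, 0, 0, 0, -0.54], [0, 36, -37, 0, 0, 0, -0.54]]])

```text
time_s: 34.0
tcp_pos: [0.5326, 0.0225, 0.2094]
ee_rot: [[0.592, -0.806, -0.004], [-0.806, -0.592, -0.001], [-0.002, 0.004, -1.0]]
wrist_force: [0.9, 0.2, -0.3]
gripper_width: 0.722
gripper_force: 0.0
```

Emit:
servo_tool(commands=[[[0, 25, -7, 0, 0, 0, -0.14], [0, 50, -13, 0, 0, 0, -0.28], [0, 50, -13, 0, 0, 0, -0.42], [0, 50, -13, 0, 0, 0, -0.54], [0, 50, -13, 0, 0, 0, -0.54]]])

```text
time_s: 34.5
tcp_pos: [0.5733, -0.0098, 0.2097]
ee_rot: [[0.921, -0.389, -0.003], [-0.389, -0.921, -0.0], [-0.003, 0.001, -1.0]]
wrist_force: [-0.1, -0.6, 0.4]
gripper_width: 0.997
gripper_force: 0.0
```

```bash
python3 - <<'E'
from h import *
s=r.sense();print(s['tcp_pos'])
w=r.capture('wrist'); save(w,'wrist10.png'); c=r.capture('side'); save(c,'side10.png',(200,190,320,330),4)
print(w2px(w,(.4988,.0212,.1)),w2px(w,(*s['tcp_pos'][:2],.1335)),w2px(w,(*s['tcp_pos'][:2],.1015)))
E
```

```text
[ 0.573 -0.01   0.21 ]
[323.397 347.525] [322.613 255.707] [322.682 240.969]
```

View pics/wrist10.png

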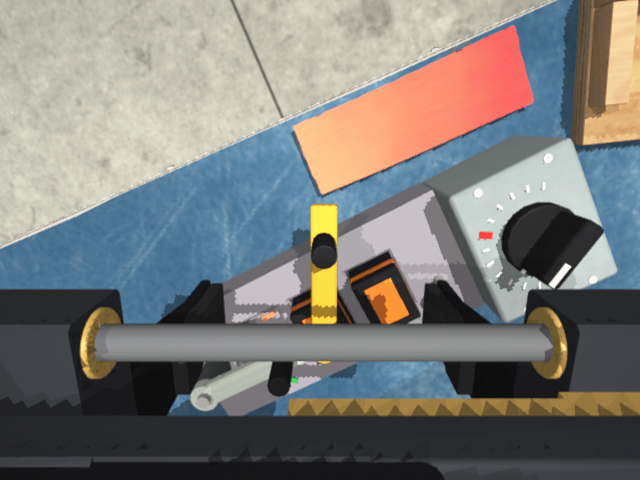

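Wrist view: the yellow leaf lies along the tool axis with its peg at (323,250) centred, still open about 1.1 rad. The inner leaf is home (its peg at 280,375). Caging the outer peg.

Emit:
servo_tool(commands=[[[0, 0, 0, 20, 0, 0, 0], [0, 0, 0, 40, 0, 0, 0], [0, 0, 0, 60, 0, 0, 0], [0, 0, 0, 80, 0, 0, 0], [0, 0, 0, 92, 0, 0, 0]]])

```text
time_s: 35.1
tcp_pos: [0.573, -0.0097, 0.1169]
ee_rot: [[0.921, -0.389, -0.003], [-0.389, -0.921, -0.0], [-0.003, 0.001, -1.0]]
wrist_force: [0.1, -0.0, 0.6]
gripper_width: 1.001
gripper_force: 0.0
```

Emit:
servo_tool(commands=[[[0.74, 0, 0, 0, 0, 0, 0], [0.74, 0, 0, 0, 0, 0, 0], [0.74, 0, 0, 0, 0, 0, 0], [0.74, 0, 0, 0, 0, 0, 0], [0.74, 0, 0, 0, 0, 0, 0]]])

```text
time_s: 35.6
tcp_pos: [0.5746, -0.0096, 0.1193]
ee_rot: [[0.922, -0.387, 0.001], [-0.387, -0.922, 0.0], [0.001, -0.001, -1.0]]
wrist_force: [0.4, -0.2, -0.1]
gripper_width: 0.627
gripper_force: 0.0
```

Emit:
servo_tool(commands=[[[0.74, 0, 0, 0, 0, 0, 0], [0.74, 0, 0, 0, 0, 0, 0], [0.74, 0, 0, 0, 0, 0, 0], [0.74, 0, 0, 0, 0, 0, 0], [0.74, 0, 0, 0, 0, 0, 0]]])

```text
time_s: 36.1
tcp_pos: [0.5742, -0.0097, 0.1185]
ee_rot: [[0.922, -0.386, -0.0], [-0.386, -0.922, -0.0], [-0.0, 0.0, -1.0]]
wrist_force: [0.4, -0.2, -0.2]
gripper_width: 0.272
gripper_force: 0.0
```

Emit:
servo_tool(commands=[[[0.74, -0.3, 6.4, 0, 0, 0, 0.08], [0.74, -1, 12.7, 0, 0, 0, 0.16], [0.74, -2.3, 19, 0, 0, 0, 0.24], [0.74, -4, 25, 0, 0, 0, 0.32], [0.74, -6.3, 31, 0, 0, 0, 0.4]]])

```text
time_s: 36.6
tcp_pos: [0.5569, -0.0359, 0.1186]
ee_rot: [[0.697, -0.717, 0.001], [-0.717, -0.697, 0.0], [0.001, -0.001, -1.0]]
wrist_force: [0.1, -0.6, 0.2]
gripper_width: 0.26
gripper_force: 0.5
```

Emit:
servo_tool(commands=[[[0.74, -0.3, 6.4, 0, 0, 0, 0.08], [0.74, -1, 12.7, 0, 0, 0, 0.16], [0.74, -2.3, 19, 0, 0, 0, 0.24], [0.74, -4, 25, 0, 0, 0, 0.32], [0.74, -6.3, 31, 0, 0, 0, 0.4]]])

```text
time_s: 37.1
tcp_pos: [0.5304, -0.0531, 0.1188]
ee_rot: [[0.362, -0.932, 0.002], [-0.932, -0.362, 0.0], [0.001, -0.002, -1.0]]
wrist_force: [1.5, -0.6, -0.3]
gripper_width: 0.261
gripper_force: 0.5
```

```bash
python3 - <<'E'
from h import *
s=r.sense(); th=.0904;o=np.array([.4988,.0212]);X=np.array([np.cos(th),np.sin(th)]);Y=np.array([-np.sin(th),np.cos(th)])
q=s['tcp_pos'][:2]-o; print('tcp station',q@X,q@Y,s['wrist_force'],s['gripper_force'])
plan((*(o-Y*.08),s['tcp_pos'][2],th-np.pi/2))
E
```

```text
tcp station 0.024794686293318914 -0.07689011276983829 [ 1.542 -0.614 -0.335] 0.4792116838507354
[-3.9 24.7 -0. ] [-0.002 -0.     0.28 ]
```

Emit:
servo_tool(commands=[[[0.74, -0.3, 6, 0, 0, 0, 0.08], [0.74, -1, 12, 0, 0, 0, 0.16], [0.74, -2.5, 18, 0, 0, 0, 0.23], [0.74, -3.5, 22, 0, 0, 0, 0.28], [0.74, -3.9, 24.7, 0, 0, 0, 0.28]]])

```text
time_s: 37.6
tcp_pos: [0.5057, -0.0585, 0.1189]
ee_rot: [[0.094, -0.996, 0.001], [-0.996, -0.094, -0.0], [0.0, -0.001, -1.0]]
wrist_force: [0.8, -0.8, -0.1]
gripper_width: 0.257
gripper_force: 0.4
```

Emit:
servo_tool(commands=[[[0.74, 0, 1, 0, 0, 0, 0], [0.74, 0, 2, 0, 0, 0, 0], [0.74, 0, 3, 0, 0, 0, 0], [0.74, 0, 3, 0, 0, 0, 0], [0.74, 0, 3, 0, 0, 0, 0]]])

```text
time_s: 38.1
tcp_pos: [0.5027, -0.0587, 0.1186]
ee_rot: [[0.094, -0.996, 0.0], [-0.996, -0.094, -0.0], [0.0, -0.0, -1.0]]
wrist_force: [1.2, -0.8, 1.2]
gripper_width: 0.265
gripper_force: 0.5
```

Emit:
servo_tool(commands=[[[0.74, 0, 1, 0, 0, 0, 0], [0.74, 0, 2, 0, 0, 0, 0], [0.74, 0, 2.5, 0, 0, 0, 0], [0.74, 0, 2.5, 0, 0, 0, 0], [0.74, 0, 2.5, 0, 0, 0, 0]]])

```text
time_s: 38.6
tcp_pos: [0.5023, -0.0586, 0.1188]
ee_rot: [[0.094, -0.996, 0.005], [-0.996, -0.094, 0.001], [-0.0, -0.005, -1.0]]
wrist_force: [7.0, -0.2, -4.1]
gripper_width: 0.259
gripper_force: 3.2
```

Emit:
servo_tool(commands=[[[0.74, 0, -5, 0, 0, 0, 0], [0.74, 0, -5, 0, 0, 0, 0], [0.74, 0, -5, -20, 0, 0, 0], [0.74, 0, -5, -60, 0, 0, 0], [0, 0, -5, -100, 0, 0, 0]]])

```text
time_s: 39.1
tcp_pos: [0.5034, -0.0586, 0.2187]
ee_rot: [[0.094, -0.996, -0.005], [-0.996, -0.094, -0.001], [0.0, 0.005, -1.0]]
wrist_force: [0.6, 0.3, 0.7]
gripper_width: 0.295
gripper_force: 0.0
```

Emit:
servo_tool(commands=[[[0, 20, 0, -20, 0, 0, 0], [0, 20, 0, -40, 0, 0, 0], [0, 20, 0, -60, 0, 0, 0], [0, 20, 0, -60, 0, 0, 0], [0, 20, 0, -60, 0, 0, 0]]])

```text
time_s: 39.6
tcp_pos: [0.506, -0.0782, 0.2779]
ee_rot: [[0.094, -0.996, -0.002], [-0.996, -0.094, 0.001], [-0.001, 0.001, -1.0]]
wrist_force: [-0.1, -1.2, 0.5]
gripper_width: 0.722
gripper_force: 0.0
```

```bash
python3 - <<'E'
from h import *
s=r.sense();print(s['tcp_pos'])
th=.0904;o=np.array([.4988,.0212]);X=np.array([np.cos(th),np.sin(th)]);Y=np.array([-np.sin(th),np.cos(th)]);D=o-.17*Y
print('dial',D)
w=r.capture('wrist'); u,v=w2px(w,(*D,.129)).astype(int); print(u,v)
x0,y0=max(u-75,0),max(v-75,0); save(w,'wrist11.png',(x0,y0,u+75,y0+260),2); print('crop origin',x0,y0)
hsv=cv2.cvtColor(w['pixels'],cv2.COLOR_RGB2HSV); m=cv2.inRange(hsv,(0,0,215),(180,40,255))
n,l,st,ce=cv2.connectedComponentsWithStats(m)
ang=lambda p:np.arctan2((p-D)@Y,-(p-D)@X)
for i in range(1,n):
    if st[i][4]>8 and np.hypot(*(ce[i]-(u,v)))<70:
        for z in (.129,.085): 
            p=px2w(w,*ce[i],z)[:2]; print(z,ce[i],st[i],'rad',ang(p),'r',np.hypot(*(p-D)))
rm=cv2.inRange(hsv,(0,150,120),(5,255,255))|cv2.inRange(hsv,(174,150,120),(180,255,255))
n,l,st,ce=cv2.connectedComponentsWithStats(rm)
for i in range(1,n):
    if st[i][4]>8 and np.hypot(*(ce[i]-(u,v)))<90: p=px2w(w,*ce[i],.085)[:2]; print('red',ce[i],st[i],ang(p),np.hypot(*(p-D)))
E
```

```text
[ 0.506 -0.078  0.278]
dial [ 0.514 -0.148]
319 132
crop origin 244 57
0.129 [299.843 119.751] [ 256   75  132  108 6830] rad -2.6025013887728647 r 0.01656030800312275
0.085 [299.843 119.751] [ 256   75  132  108 6830] rad -2.6351442399938207 r 0.018990660996195372
0.129 [366.08 132.32] [363 131   7   4  25] rad 1.2525096749502935e-05 r 0.0331842217016365
0.085 [366.08 132.32] [363 131   7   4  25] rad 0.014159473274642925 r 0.037729876163670795
0.129 [331.206 149.145] [324 139  16  22 131] rad 0.9619628543536094 r 0.014453127411332485
0.085 [331.206 149.145] [324 139  16  22 131] rad 0.9954534578449474 r 0.01683561188170644
0.129 [363.739 145.565] [361 144   7   4  23] rad 0.2835317143018851 r 0.03310379664554095
0.085 [363.739 145.565] [361 144   7   4  23] rad 0.29942044187012007 r 0.03780056255886727
0.129 [357.421 157.368] [355 155   6   5  19] rad 0.572008050361704 r 0.032618677996534486
0.085 [357.421 157.368] [355 155   6   5  19] rad 0.5885591108774939 r 0.03742198427848791
0.129 [351.  158.5] [350 156   3   6  10] rad 0.6819651351262362 r 0.029319769477808462
0.085 [351.  158.5] [350 156   3   6  10] rad 0.7001506436228827 r 0.03370850275886161
0.129 [379.87  162.935] [377 159   7   8  46] rad 0.4569194708207402 r 0.048982828571083166
0.085 [379.87  162.935] [377 159   7   8  46] rad 0.4679341662197164 r 0.05610825030388427
red [244.  91.] [244  84   1  15  15] -2.6697976091882065 0.06851446752824009
red [299.271 170.333] [295 166   9  10  48] 2.078742543194305 0.036212205835766974
```

View pics/wrist11.png

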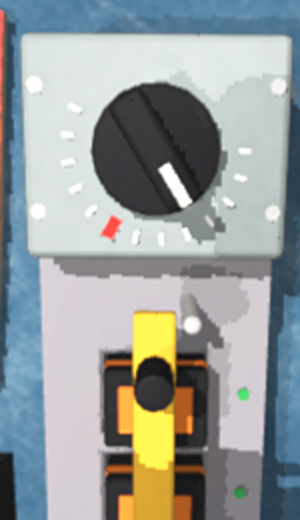

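Wrist crop: both gate leaves are in line over the packs. The dial pointer is at crop (175,185), about 1.0 rad, and the red mark at (111,227), 2.1 rad. Gripping the bar and turning it about 1.1 rad clockwise.

```bash
python3 -c "
from h import *
plan((.514,-.148,.2,-.91),(.514,-.148,.113,-.91))"
```

```text
[70.3 -1.9 77.2] [ 0.003  0.001 -0.567]
[ 0.  0. 87.] [0. 0. 0.]
```

Emit:
servo_tool(commands=[[[0, 35, -1, 10, 0, 0, -0.14], [0, 70, -2, 25, 0, 0, -0.28], [0, 70, -2, 45, 0, 0, -0.42], [0, 70, -2, 77, 0, 0, -0.567], [0, 70, -2, 77, 0, 0, -0.567]]])

```text
time_s: 40.15
tcp_pos: [0.5113, -0.1476, 0.1959]
ee_rot: [[0.612, -0.79, -0.013], [-0.791, -0.612, 0.002], [-0.009, 0.009, -1.0]]
wrist_force: [-0.3, -0.2, -0.8]
gripper_width: 0.997
gripper_force: 0.0
```

Emit:
servo_tool(commands=[[[0, 0, 0, 0, 0, 0, 0], [0, 0, 0, 0, 0, 0, 0], [0, 0, 0, 0, 0, 0, 0], [0, 0, 0, 0, 0, 0, 0], [0, 0, 0, 0, 0, 0, 0]]])

```text
time_s: 40.65
tcp_pos: [0.5157, -0.1478, 0.2023]
ee_rot: [[0.614, -0.79, 0.001], [-0.79, -0.614, 0.0], [0.001, -0.001, -1.0]]
wrist_force: [-0.1, -0.2, -0.2]
gripper_width: 1.002
gripper_force: 0.0
```

```bash
python3 -c "
from h import *
plan((.514,-.148,.113,-.91))"
```

```text
[-0.9  1.6 89.3] [-0.001 -0.001 -0.   ]
```

Emit:
servo_tool(commands=[[[0, -0.5, 1, 25, 0, 0, 0], [0, -0.5, 1, 50, 0, 0, 0], [0, -0.5, 1, 70, 0, 0, 0], [0, -0.5, 1, 82, 0, 0, 0], [0, -0.5, 1, 89, 0, 0, 0]]])

```text
time_s: 41.15
tcp_pos: [0.5141, -0.1481, 0.1118]
ee_rot: [[0.614, -0.789, -0.001], [-0.789, -0.614, -0.0], [-0.0, 0.001, -1.0]]
wrist_force: [0.0, -0.5, -0.2]
gripper_width: 1.002
gripper_force: 0.0
```

Emit:
servo_tool(commands=[[[1, 0, 0, 0, 0, 0, 0], [1, 0, 0, 0, 0, 0, 0], [1, 0, 0, 0, 0, 0, 0], [1, 0, 0, 0, 0, 0, 0], [1, 0, 0, 0, 0, 0, 0]]])

```text
time_s: 41.65
tcp_pos: [0.5146, -0.1481, 0.1131]
ee_rot: [[0.614, -0.789, 0.001], [-0.789, -0.614, -0.0], [0.001, -0.001, -1.0]]
wrist_force: [0.0, -0.5, 0.4]
gripper_width: 0.631
gripper_force: 0.0
```

Emit:
servo_tool(commands=[[[1, 0, 0, 0, 0, 0, 0], [1, 0, 0, 0, 0, 0, 0], [1, 0, 0, 0, 0, 0, 0], [1, 0, 0, 0, 0, 0, 0], [1, 0, 0, 0, 0, 0, 0]]])

```text
time_s: 42.15
tcp_pos: [0.5143, -0.1481, 0.1125]
ee_rot: [[0.614, -0.789, -0.0], [-0.789, -0.614, -0.0], [-0.0, 0.0, -1.0]]
wrist_force: [-0.7, 0.3, -0.9]
gripper_width: 0.171
gripper_force: 1.8
```

Emit:
servo_tool(commands=[[[1, 0, 0, 0, 0, 0, 0], [1, 0, 0, 0, 0, 0, 0], [1, 0, 0, 0, 0, 0, 0], [1, 0, 0, 0, 0, 0, 0], [1, 0, 0, 0, 0, 0, 0]]])

```text
time_s: 42.65
tcp_pos: [0.514, -0.1484, 0.1125]
ee_rot: [[0.614, -0.789, -0.001], [-0.789, -0.614, -0.0], [-0.0, 0.001, -1.0]]
wrist_force: [-1.4, -3.2, -0.1]
gripper_width: 0.16
gripper_force: 30.0
```

```bash
python3 -c "
from h import *
s=r.sense();print(s['tcp_pos'],s['wrist_force'],s['moment'],s['gripper_force'],s['gripper_width'])
plan((*s['tcp_pos'],.0904-2.1))"
```

```text
[ 0.514 -0.148  0.113] [-1.35  -3.228 -0.079] [-0.943  0.446  0.019] 29.99984216876328 0.1596902280822064
[0. 0. 0.] [ 0.   -0.    0.55]
[0. 0. 0.] [ 0.   -0.    0.55]
```

Width 0.16 (14 mm), so the bar is gripped.

Emit:
servo_tool(commands=[[[1, 0, 0, 0, 0, 0, 0.11], [1, 0, 0, 0, 0, 0, 0.22], [1, 0, 0, 0, 0, 0, 0.33], [1, 0, 0, 0, 0, 0, 0.44], [1, 0, 0, 0, 0, 0, 0.55]]])

```text
time_s: 43.15
tcp_pos: [0.5139, -0.1484, 0.1125]
ee_rot: [[0.106, -0.994, -0.001], [-0.994, -0.106, -0.0], [0.0, 0.001, -1.0]]
wrist_force: [-2.4, -3.4, 1.0]
gripper_width: 0.163
gripper_force: 30.0
```

Emit:
servo_tool(commands=[[[1, 0, 0, 0, 0, 0, 0.13], [1, 0, 0, 0, 0, 0, 0.26], [1, 0, 0, 0, 0, 0, 0.39], [1, 0, 0, 0, 0, 0, 0.5], [1, 0, 0, 0, 0, 0, 0.55]]])

```text
time_s: 43.65
tcp_pos: [0.5137, -0.1484, 0.1125]
ee_rot: [[-0.428, -0.904, -0.001], [-0.904, 0.428, -0.0], [0.001, 0.001, -1.0]]
wrist_force: [-1.4, -2.6, 1.2]
gripper_width: 0.161
gripper_force: 30.0
```

Emit:
servo_tool(commands=[[[1, 0, 0, 0, 0, 0, 0], [1, 0, 0, 0, 0, 0, 0], [1, 0, 0, 0, 0, 0, 0], [1, 0, 0, 0, 0, 0, 0], [1, 0, 0, 0, 0, 0, 0]]])

```text
time_s: 44.15
tcp_pos: [0.5138, -0.1483, 0.1125]
ee_rot: [[-0.424, -0.905, -0.001], [-0.905, 0.424, -0.0], [0.001, 0.001, -1.0]]
wrist_force: [-2.6, -4.5, 2.3]
gripper_width: 0.156
gripper_force: 30.0
```

```bash
python3 -c "
from h import *
s=r.sense();print(s['tcp_pos'],s['wrist_force'],s['moment'],s['gripper_force'])
plan((*s['tcp_pos'],.0904-2.1))"
```

```text
[ 0.514 -0.148  0.113] [-2.567 -4.507  2.346] [-1.091  0.745 -0.006] 30.000183773227036
[0. 0. 0.] [ 0.001 -0.001  0.   ]
```

Release, rise and check everything, rotating back so the dial is in view.

Emit:
servo_tool(commands=[[[0, 0, 0, 0, 0, 0, 0], [0, 0, 0, 0, 0, 0, 0], [0, 0, 0, 0, 0, 0, 0], [0, 0, 0, 0, 0, 0, 0], [0, 0, 0, 0, 0, 0, 0]]])

```text
time_s: 44.65
tcp_pos: [0.5146, -0.1479, 0.1126]
ee_rot: [[-0.425, -0.905, 0.001], [-0.905, 0.425, 0.0], [-0.0, -0.0, -1.0]]
wrist_force: [0.0, -0.1, -0.5]
gripper_width: 0.523
gripper_force: 0.0
```

Emit:
servo_tool(commands=[[[0, 0, 0, -15, 0, 0, 0], [0, 0, 0, -50, 0, 0, 0], [0, 0, 0, -90, 0, 0, 0], [0, 0, 0, -130, 0, 0, 0], [0, 0, 0, -165, 0, 0, 0]]])

```text
time_s: 45.15
tcp_pos: [0.5145, -0.1481, 0.2799]
ee_rot: [[-0.425, -0.905, 0.002], [-0.905, 0.425, -0.0], [-0.001, -0.002, -1.0]]
wrist_force: [1.0, -0.4, 0.0]
gripper_width: 0.962
gripper_force: 0.0
```

Emit:
servo_tool(commands=[[[0, -32, 39, 0, 0, 0, -0.14], [0, -32, 39, 0, 0, 0, -0.28], [0, -32, 39, 0, 0, 0, -0.42], [0, -32, 39, 0, 0, 0, -0.52], [0, -32, 39, 0, 0, 0, -0.52]]])

```text
time_s: 45.65
tcp_pos: [0.4926, -0.1023, 0.2776]
ee_rot: [[0.081, -0.997, 0.0], [-0.997, -0.081, 0.0], [-0.0, -0.0, -1.0]]
wrist_force: [-0.9, 0.3, 0.4]
gripper_width: 1.0
gripper_force: 0.0
```

```bash
python3 - <<'E'
from h import *
s=r.sense();print(s['tcp_pos'])
th=.0904;o=np.array([.4988,.0212]);X=np.array([np.cos(th),np.sin(th)]);Y=np.array([-np.sin(th),np.cos(th)]);D=o-.17*Y
w=r.capture('wrist'); u,v=w2px(w,(*D,.129)).astype(int); print(u,v)
y0=max(v-75,0);x0=max(u-100,0);save(w,'wrist12.png',(x0,y0,u+100,y0+260),2)
hsv=cv2.cvtColor(w['pixels'],cv2.COLOR_RGB2HSV); m=cv2.inRange(hsv,(0,0,215),(180,40,255))
ang=lambda p:np.arctan2((p-D)@Y,-(p-D)@X)
n,l,st,ce=cv2.connectedComponentsWithStats(m)
for i in range(1,n):
    p=px2w(w,*ce[i],.129)[:2]
    if 60<st[i][4]<400 and np.hypot(*(p-D))<.03: print('pointer',ce[i],st[i],ang(p),np.hypot(*(p-D)))
rm=cv2.inRange(hsv,(0,150,120),(5,255,255))|cv2.inRange(hsv,(174,150,120),(180,255,255))
n,l,st,ce=cv2.connectedComponentsWithStats(rm)
for i in range(1,n):
    p=px2w(w,*ce[i],.085)[:2]
    if st[i][4]>8 and np.hypot(*(p-D))<.05: print('red',ce[i],st[i],ang(p))
c=r.capture('side');save(c,'side12.png',(190,150,440,430),2)
for col in ('green','purple','yellow','red'):
    for b in blobs(c,col,30): print(col,b[0])
E
```

```text
[ 0.493 -0.102  0.278]
298 164
pointer [290.089 181.874] [283 171  15  23 135] 2.0412502840472766 0.01393575064205921
red [281.578 197.889] [278 193   8  10  45] 2.0806639000158156
green [291.8 359.4]
green [293.7 380.3]
purple [344.  309.7]
yellow [286.1 236.6]
yellow [338.8 379.1]
red [259.4 222.3]
red [358.2 352.6]
```

View pics/wrist12.png

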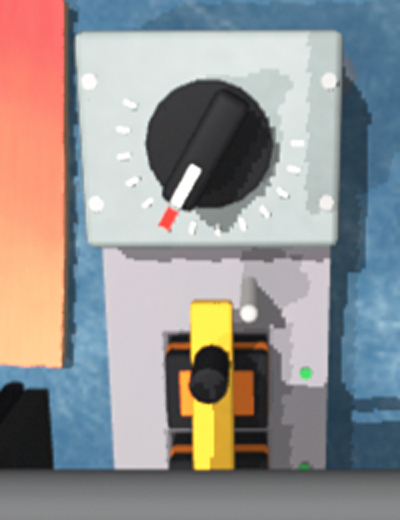

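View pics/side12.png

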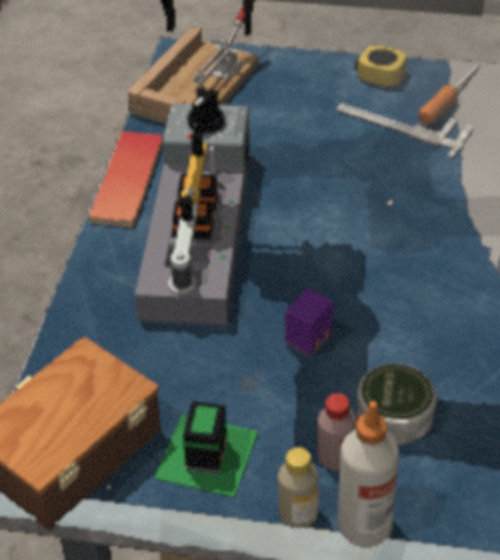

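Wrist crop: the pointer (185,185) stands at the red mark (168,217) and both leaves are in line over the packs. Side crop: the charged pack is upright on the mat (205,435), and the bottles, tape measure and purple block are where they were. Only two flat packs are present. Handing in.

```bash
python3 -c "
from station import r
print(r.finish_job())"
```

```text
the job is handed in; nothing more can be done
None
```

I handed the job in at about 46 s, with no verdict shown: the charged pack stands on the mat, both flat packs present are seated (middle and right sockets), the gate was folded inner leaf first, then outer, and the dial pointer is at the red mark; bottles and tape measure not moved.

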